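# Clear the violin maker's bench

## Task

Clear the bench: set each of the three tools on the leather pad that bears its silhouette (the wooden spool clamp on the round one, the brass thumb plane on the oval one, the blue sanding block on the long rectangular one), squarely covering the silhouette and standing upright. Turn the pigment carousel by its knob until the empty red bin stands in the middle of the front opening of the clear dust cover, and stand the red jar upright in that bin, flat on its floor. Leave everything released and at rest.

Things in the scene. Friction and masses are not known exactly. Their poses are not given: they have to be found in the camera images.
- spool_clamp: Spool clamp standing upright, 78 mm tall: two dark walnut discs of 40 mm diameter and 18 mm thickness (lower one 0 to 18 mm, upper one 50 to 68 mm above the origin) on an 8 mm steel rod, with a 16 mm brass nut on top (68 to 78 mm); grip the upper disc. Mass 70 to 140 g. Origin: centre of its underside; z up. Round, so yaw does not matter.
- thumb_plane: Small brass plane, upright-sided oval body 60 mm long (own x), 30 mm wide (own y), 26 mm high, with a small steel blade sloping up to 37 mm on top of its rear (-x) half, at most 18 mm wide. Mass 110 to 230 g. Origin: centre of its underside; z up. Either way round is right.
- sanding_block: Blue painted sanding block on a cork sole, 80 mm long (own x), 38 mm wide (own y), 32 mm high. Mass 60 to 130 g. Origin: centre of its underside; z up. Either way round is right.
- red_jar: Squat closed jar of red pigment with a red lid, 38 mm diameter, 32 mm high. Mass 70 to 140 g. Origin: centre of its underside; z up.
- pad_round: Fixed tan leather pad 110 x 70 mm, 4 mm thick (its top is 4 mm above the origin), with a dark round silhouette of 44 mm diameter at its centre: place of the spool clamp. Origin: centre of its underside; x along its long side.
- pad_oval: Fixed tan leather pad 110 x 70 mm, 4 mm thick, with a dark oval silhouette 66 x 34 mm at its centre, long along x: place of the thumb plane. Origin: centre of its underside; x along its long side.
- pad_long: Fixed tan leather pad 110 x 70 mm, 4 mm thick, with a dark rectangular silhouette 86 x 44 mm at its centre, long along x: place of the sanding block. Origin: centre of its underside; x along its long side.
- carousel (a joint): Angle of the pigment carousel, a plywood wheel of 93 mm radius with three bins (red empty; green and yellow hold jars), rad, counter-clockwise from above positive. 0: the red bin is in the middle of the cover's front opening, on the robot's side. Starts at 1.15 to 1.5 (red bin half under the cover), turns -2.2 to 2.2; light friction (0.06 N m) holds it. Its base is a fixed 210 mm board.
- carousel_knob (a point): Knob on the wheel's axis: upright dark wooden bar 14 mm thick (own x), 44 mm long (own y), 64 to 90 mm above the table; grip it across its thickness to turn the wheel. The point is on the axis at 77 mm; own -x points to the red bin. The clear cover, top at 60 mm, lies behind and on both sides of it (44 mm slot for the knob); its front edge is 25 mm before the axis.
- red_bin (a point): Centre of the floor of the red bin, 58 mm from the wheel's axis, 20 mm above the table: a shallow round red cup of 60 mm inner diameter whose 3 mm wall rises 10 mm above its floor. Its frame turns with the wheel: own -x points outward from the axis.

How it is judged:
By the outcome, as a careful person would: the job done as asked, in the order asked, and still so for the second after the job is handed in, with the robot touching nothing.
It also fails if it takes over 112 s, if anything falls off the work surface, if the arm or the gripper's body presses on something with over 40 N, if the wrist force passes 120 N, or if a joint passes its speed limit or range.

## Robot

A 6-joint arm with a two-finger parallel gripper is mounted at the origin on the work surface. World frame = base frame: x ahead of the robot, y to its left, z up, the work surface at z = 0. Lengths are in m, angles in rad, forces in N, time in s.
With the tool pointing down it reaches from about 0.35 to 0.725 m from the base axis. Payload 4.3 kg.
Tool frame: the origin (TCP) lies midway between the tips of the shut fingers; the grasp point (between the pads) lies 19 mm behind it; z points along the fingers, y is the line along which they close (so a half turn about z gives the same grasp; the last joint's range is limited). The gripper opens to 85 mm and grips with 20 to 120 N. Pads are 22 mm wide; open, the fingers measure 114 mm over their backs; the gripper's body (76 mm by 85 mm) begins 54 mm behind the grasp point. The pads swing forward as they close: fully open they stand 13 mm farther back than shut.
Start: joints at [-1.449, 0.377, 0.081, 1.274, 0, 1.46], TCP at [0.132, -0.56, 0.231] pointing down, gripper open.
Joint ranges: [-2.72, 2.72], [-0.84, 1.66], [-1.02, 1.22], [-1.77, 2.12], [-1.37, 1.28], [-3.14, 3.14]. Speed limits (rad/s): [2.57, 2.57, 3.14, 3.14, 3.14, 3.14].

## Interface

Orientations are given as a unit quaternion [w, x, y, z].
In Python, from cell import manip, cams, ticket gives the robot as it stands.
- The arm moves only by the shell command python3 -m handwheel, which reads ROWS from standard input. ROWS is a JSON list of rows, 1 to 12 of them, each written [[rx, ry, rz], [dx, dy, dz], opening]: a rotation vector rx, ry, rz in shares of pi/2 rad (1.0 is pi/2 rad), then dx, dy, dz in shares of the most that a row can go, 1 being 50 mm, then the finger opening in m; each row shifts and turns the commanded pose from where the row before left it, along the tool's axes as they then stand; what a row does not reach is not made up. A row lasts 1/10 s, in which the tool goes at most 0.05 m and 0.15 rad, less where a joint would pass 70% of its speed; a pose out of reach is approached as far as the arm can. The fingers move at their own pace and stop on an object; the grip force is fixed at half the most. Time passes only in rows, so rows that do not move let the fingers close. It prints the time, the measured TCP pose, the force, the opening and the grip force at its end. Shift and turn numbers lie between -1 and 1, and a call with a number outside is refused. Input that does not fit is refused with a message, and nothing moves.
- manip.observe(): the state, without advancing time (a new reading comes with each control period).
- cams.read_camera(name): name is "side" or "top" or "wrist"; returns the picture (420x560x3 uint8, red, green, blue); there is no depth.
- cams.camera_info(name): a dict with "fx", "fy", "cx", "cy" (pixels), "extrinsics" (4x4, takes a point from camera to world coordinates). Camera axes: x right, y down, z forward; pixel columns grow to the right and rows downward; lengths in m; the calibration is good to about 2 mm. The wrist camera is an equidistant fisheye: a pixel r from the principal point sees the ray r / f radians off the axis. A picture is of the moment at which its call begins: read the wrist's pose just before it. camera_info takes no time and is no camera call; for the wrist camera it gives the pose at the moment of the call.
- ticket.close_job(): hands the job in; it is judged then, once.
The state is a dict: "time_s": time; "joint_positions": joint angles; "dq": joint speeds; "tau": joint torques, N m; "tool_pos": TCP position; "tool_rot": TCP orientation; "ft_force": force on the tool from outside, world axes, zero at the start; "ft_torque": the same for the moment, N m; "gripper_width": finger opening in m; "finger_force": force on a finger pad.
Only numpy, scipy, OpenCV 4.12 (cv2) and the standard library are available. Lean on these libraries where they do the work, as an engineer would, in place of code of your own. Each camera call takes 0.05 s, during which the arm holds its last target. There are 200 camera calls.

## Working session

There is one attempt and no reset: what is moved stays moved. The work goes in short steps, Python scripts to look and compute and a shell command to move; the robot and the scene stay as the last step left them, time stands still between calls to the robot, and variables do not carry over. Pictures are saved under pics/ and viewed, at most 14 in all, crops included, and the job is handed in when it is done.

```bash
mkdir -p pics; ls; cat > h.py <<'E'
import numpy as np, cv2
from cell import manip, cams, ticket
from scipy.spatial.transform import Rotation as R
def snap(n,f):
    i=cams.camera_info(n); im=cams.read_camera(n)
    cv2.imwrite(f'pics/{f}.png',im[:,:,::-1]); np.save(f'pics/{f}.npy',np.array(i['extrinsics']))
    return i,im
def ray(n,u,v,E=None):
    i=cams.camera_info(n); E=np.array(i['extrinsics'] if E is None else E)
    x=(u-i['cx'])/i['fx']; y=(v-i['cy'])/i['fy']
    if n=='wrist':
        r=np.hypot(x,y); s=np.sin(r)/r if r>1e-9 else 1; d=np.array([x*s,y*s,np.cos(r)])
    else: d=np.array([x,y,1.])
    d=E[:3,:3]@d; return E[:3,3],d/np.linalg.norm(d)
def atz(n,u,v,z,E=None):
    o,d=ray(n,u,v,E); return o+d*(z-o[2])/d[2]
def tri(*rs):
    A=np.zeros((3,3));b=np.zeros(3)
    for o,d in rs:
        P=np.eye(3)-np.outer(d,d);A+=P;b+=P@o
    p=np.linalg.solve(A,b); return p,[float(np.linalg.norm((np.eye(3)-np.outer(d,d))@(p-o))) for o,d in rs]
def st():
    s=manip.observe(); q=s['tool_rot']; m=R.from_quat([q[1],q[2],q[3],q[0]]).as_matrix()
    return np.array(s['tool_pos']),m,s
def goto(p,yaw=None):
    """tool-axis shift to world point p, and yaw of the tool's y line (world) needed"""
    t,m,s=st(); print('d tool',(m.T@(np.array(p)-t)).round(4),'ylineyaw',round(float(np.arctan2(m[1,1],m[0,1])),3),'j6',round(s['joint_positions'][5],3),'t',s['time_s'])
    if yaw is not None:
        a=(yaw-np.arctan2(m[1,1],m[0,1])+np.pi/2)%np.pi-np.pi/2; print('world yaw turn',round(float(a),3),'-> rz tool',round(float(-a),3))
E
python3 - <<'E'
from h import *
np.set_printoptions(precision=3,suppress=True)
for n in ('top','side','wrist'):
    i,im=snap(n,n+'0'); print(n,i)
print(st())
E
```

```text
pics
top {'fx': 454.1972502981327, 'fy': 454.1972502981327, 'cx': 284.76245971795737, 'cy': 213.66039659528823, 'extrinsics': array([[ 0.   , -0.987,  0.161,  0.382],
       [-1.   , -0.002, -0.009,  0.017],
       [ 0.009, -0.161, -0.987,  0.967],
       [ 0.   ,  0.   ,  0.   ,  1.   ]])}
side {'fx': 445.3048941452723, 'fy': 445.3048941452723, 'cx': 276.19872222618875, 'cy': 213.23780677762016, 'extrinsics': array([[-0.852, -0.364,  0.377,  0.191],
       [-0.523,  0.567, -0.636,  0.566],
       [ 0.018, -0.739, -0.673,  0.697],
       [ 0.   ,  0.   ,  0.   ,  1.   ]])}
wrist {'fx': 325.19226210127806, 'fy': 325.19226210127806, 'cx': 282.74082474310126, 'cy': 207.75049007846368, 'extrinsics': array([[ 0.23 , -0.936, -0.267,  0.2  ],
       [-0.973, -0.222, -0.061, -0.544],
       [-0.002,  0.274, -0.962,  0.373],
       [ 0.   ,  0.   ,  0.   ,  1.   ]])}
(array([ 0.132, -0.559,  0.231]), array([[ 0.973,  0.23 , -0.   ],
       [ 0.23 , -0.973,  0.002],
       [ 0.   , -0.002, -1.   ]]), {'time_s': 0.15, 'joint_positions': array([-1.449,  0.378,  0.08 ,  1.274, -0.   ,  1.461]), 'dq': array([ 0.   ,  0.   ,  0.005, -0.002,  0.001,  0.001]), 'tau': array([  0.   , -46.403,  27.017,   0.014,  -0.   ,  -0.   ]), 'tool_pos': array([ 0.132, -0.559,  0.231]), 'tool_rot': array([-0.001,  0.993,  0.116, -0.   ]), 'ft_force': array([-0.215, -0.061, -0.292]), 'ft_torque': array([-0.039,  0.033,  0.026]), 'finger_force': 0.0, 'gripper_width': 0.08530285059577573})
```

View pics/top0.png

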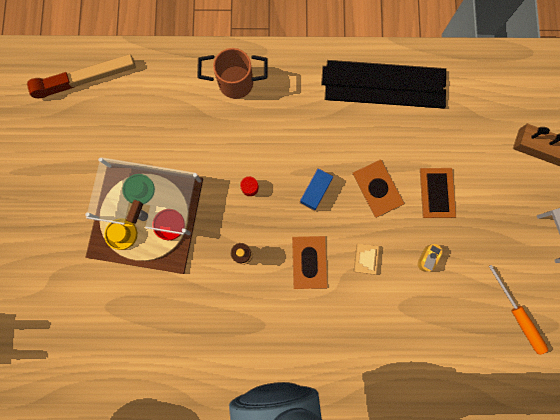

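View pics/side0.png

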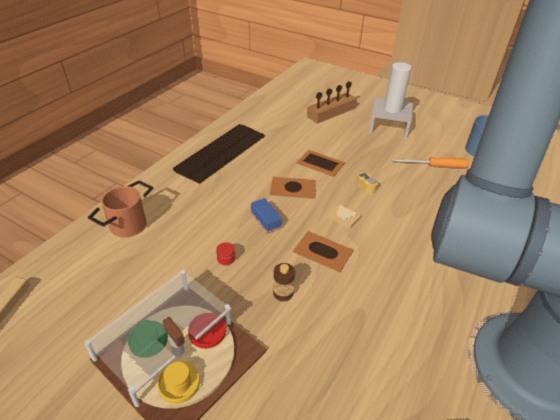

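The top picture shows the carousel at about (145,215), red jar (249,186), blue block (317,189), spool (241,253) and brass plane (432,257). The pads are round (378,188), long (438,193) and oval (310,263), with a stray tan block at (368,259). The side picture shows the same things; I'll enlarge both to read pixels.

```bash
python3 - <<'E'
import cv2,numpy as np
t=cv2.imread('pics/top0.png');s=cv2.imread('pics/side0.png')
def g(im,x0,y0,w,h,k,step):
    c=cv2.resize(im[y0:y0+h,x0:x0+w],None,fx=k,fy=k,interpolation=cv2.INTER_CUBIC)
    for x in range(-(-x0//step)*step,x0+w,step): cv2.putText(c,str(x),((x-x0)*k,10),0,.35,(255,255,255),1); cv2.line(c,((x-x0)*k,12),((x-x0)*k,18),(255,255,255),1)
    for y in range(-(-y0//step)*step,y0+h,step): cv2.putText(c,str(y),(0,(y-y0)*k),0,.35,(255,255,255),1)
    return c
cv2.imwrite('pics/c1.png',np.vstack([g(t,225,155,160,75,5,20),g(t,225,225,160,45,5,20)]))
cv2.imwrite('pics/c2.png',g(s,200,145,200,150,4,20))
cv2.imwrite('pics/c3.png',np.hstack([g(t,80,150,130,130,3,20),g(s,90,265,130,130,3,20)]))
E
```

```text
(no output)
```

View pics/c1.png

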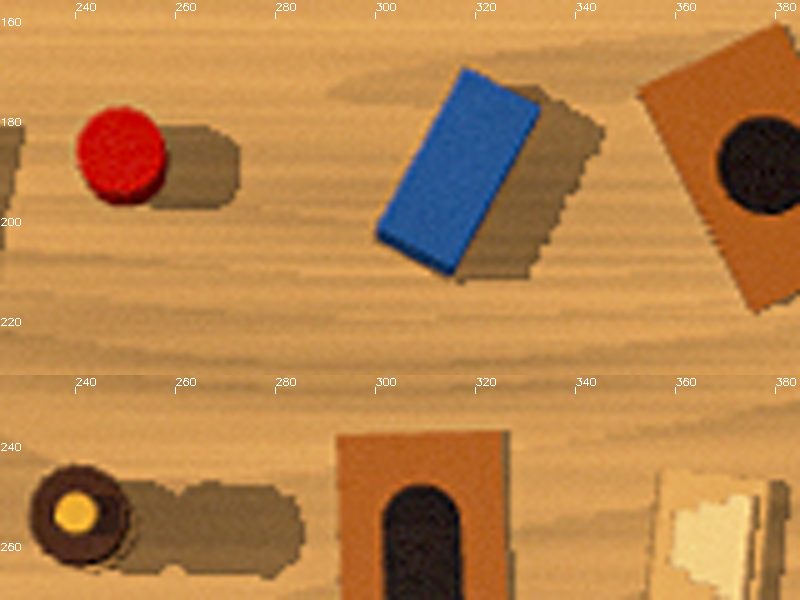

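View pics/c2.png

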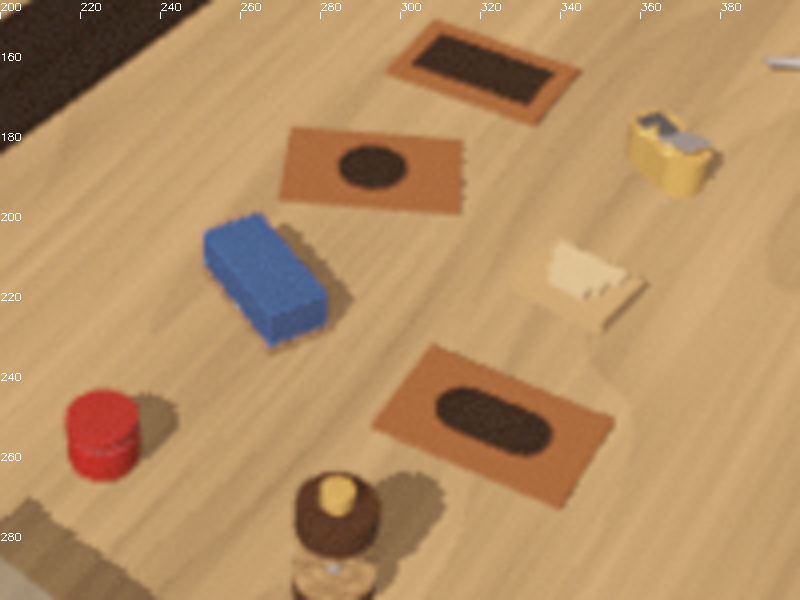

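View pics/c3.png

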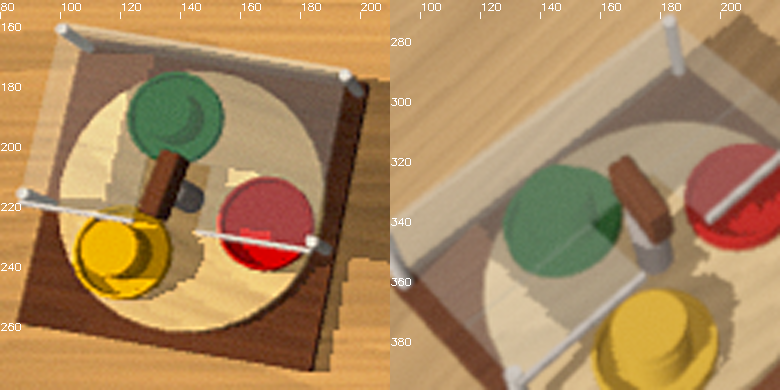

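Read in the enlargements: jar lid centre top (248.9,184.2), side (225.4,248.6); block top face centre top (315.8,187.9), side (265.8,210.4); spool nut top (239.8,252), side (283.8,266.3); knob top (134,211), side (174,330); red bin top (169,224). I'll segment the pads' dark silhouettes and the plane.

```bash
python3 - <<'E'
from h import *
np.set_printoptions(precision=4,suppress=True)
P={}
rois={'round':((355,160,405,215),(265,172,320,203)),'oval':((290,232,330,292),(290,228,356,275)),'long':((418,165,460,220),(290,148,350,180))}
for k,(a,b) in rois.items():
    c={}
    for n,(x0,y0,x1,y1) in (('top',a),('side',b)):
        im=cv2.imread(f'pics/{n}0.png')[y0:y1,x0:x1]; hsv=cv2.cvtColor(im,cv2.COLOR_BGR2HSV)
        org=((hsv[...,1]>150)&(hsv[...,2]>110)&(hsv[...,0]<14)).astype(np.uint8)
        cn=max(cv2.findContours(org,0,1)[0],key=cv2.contourArea); fill=np.zeros_like(org); cv2.drawContours(fill,[cn],-1,1,-1)
        d=((hsv[...,2]<75)&(cv2.erode(fill,np.ones((3,3)))>0)).astype(np.uint8)
        ys,xs=np.nonzero(d); rect=cv2.minAreaRect(cn)
        c[n]=(xs.mean()+x0,ys.mean()+y0)
        box=cv2.boxPoints(rect)+[x0,y0]
        if n=='top':
            w=np.array([atz('top',u,v,.004)[:2] for u,v in box]); e=[w[1]-w[0],w[2]-w[1]]; L=max(e,key=np.linalg.norm)
            print(k,'pad size',[round(float(np.linalg.norm(q)),4) for q in e],'yaw',np.arctan2(L[1],L[0]).round(3),'ctr',w.mean(0))
    P[k]=c['top'],c['side']
P['jar']=(248.9,184.2),(225.4,248.6);P['block']=(315.8,187.9),(265.8,210.4);P['spool']=(239.8,252),(283.8,266.3);P['knob']=(134,211),(174,330)
for k,(a,b) in P.items(): print(k,a,b,*tri(ray('top',*a),ray('side',*b)))
c=[atz('top',225+u/5-.4,155+v/5-.4,.032)[:2] for u,v in ((463,68),(541,107),(452,267),(377,232))]
print('block edges',[(np.linalg.norm(b-a).round(4),np.arctan2(*(b-a)[::-1]).round(3)) for a,b in zip(c,c[1:]+c[:1])])
print('bin',atz('top',169,224.3,.03),'wheel',atz('top',144,217,.015))
k=[atz('top',80+u/3-.4,150+v/3-.4,.09)[:2] for u,v in ((165,150),(188,157),(162,220),(138,213))]
print('knob',np.mean(k,0),[(np.linalg.norm(b-a).round(4),np.arctan2(*(b-a)[::-1]).round(3)) for a,b in zip(k,k[1:]+k[:1])])
t=cv2.imread('pics/top0.png');s=cv2.imread('pics/side0.png');w=cv2.imread('pics/wrist0.png')
cv2.imwrite('pics/c4.png',np.hstack([cv2.resize(t[235:285,345:455],(440,200),interpolation=2),cv2.resize(s[165:200,345:385],(320,280),interpolation=2)[:200]]))
E
```

```text
round pad size [0.072, 0.1107] yaw -2.718 ctr [ 0.5966 -0.1937]
oval pad size [0.071, 0.1099] yaw -3.129 ctr [ 0.4357 -0.043 ]
long pad size [0.0728, 0.1125] yaw 3.136 ctr [ 0.5865 -0.3231]
round (np.float64(377.9417808219178), np.float64(187.763698630137)) (np.float64(292.5431034482759), np.float64(186.19827586206895)) [ 0.5957 -0.1933  0.0064] [2.4812415102509968e-05, 2.481241510245984e-05]
oval (np.float64(309.1180722891566), np.float64(261.9180722891566)) (np.float64(322.9123505976096), np.float64(249.76494023904382)) [ 0.4351 -0.043   0.0055] [0.0006003958123398771, 0.0006003958123398335]
long (np.float64(437.6310810810811), np.float64(192.52027027027026)) (np.float64(320.4791666666667), np.float64(161.7125)) [ 0.5851 -0.3225  0.0068] [0.0002766051838177966, 0.0002766051838178663]
jar (248.9, 184.2) (225.4, 248.6) [0.5963 0.084  0.0311] [0.0011549146303329225, 0.0011549146303329765]
block (315.8, 187.9) (265.8, 210.4) [ 0.5882 -0.0568  0.0332] [0.0010201879642466984, 0.0010201879642467494]
spool (239.8, 252) (283.8, 266.3) [0.4505 0.0969 0.079 ] [0.0002975451116490045, 0.0002975451116488672]
knob (134, 211) (174, 330) [0.5302 0.3063 0.0803] [0.0012614338365772092, 0.001261433836577072]
block edges [(np.float64(0.037), np.float64(-2.046)), (np.float64(0.0788), np.float64(2.632)), (np.float64(0.0346), np.float64(1.128)), (np.float64(0.0799), np.float64(-0.48))]
bin [0.5119 0.2494 0.03  ] wheel [0.5295 0.3065 0.015 ]
knob [0.5293 0.3037] [(np.float64(0.0159), np.float64(-1.866)), (np.float64(0.0441), np.float64(2.801)), (np.float64(0.0164), np.float64(1.289)), (np.float64(0.0443), np.float64(-0.351))]
```

View pics/c4.png

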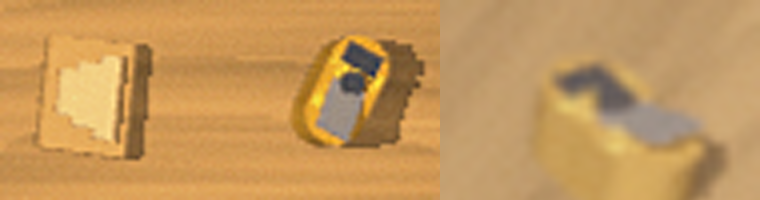

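View pics/wrist0.png

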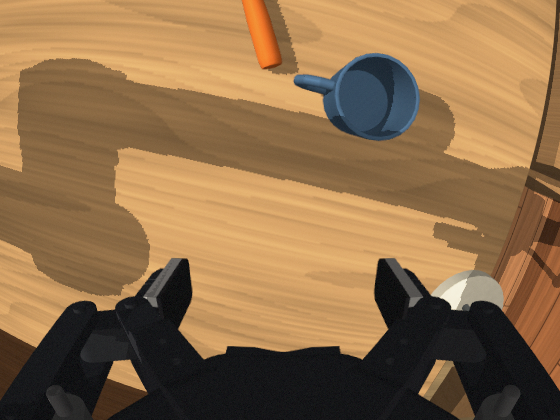

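The plane's top centre is about (431.7,257.7) in the top view and (367.5,178) in the side view, with its long axis at yaw ≈ -0.35. All the measured heights agree with the text. I'm now moving toward the plane area while turning the wrist.

Careful with the scale: shifts go in shares of 50 mm and turns go in shares of pi/2 rad. That gives: 0.045 m is 0.9, -0.023 m is -0.46, -0.145 rad is -0.0923.

```bash
echo '[[[0, 0, 0], [0.9, -0.46, 0], 0.085], [[0, 0, 0], [0.9, -0.46, 0], 0.085], [[0, 0, 0], [0.9, -0.46, 0], 0.085], [[0, 0, 0], [0.9, -0.46, 0], 0.085], [[0, 0, 0], [0.9, -0.46, 0], 0.085], [[0, 0, 0], [0.9, -0.46, 0], 0.085], [[0, 0, 0], [0.9, -0.46, 0], 0.085], [[0, 0, -0.0923], [0, 0, 0], 0.085], [[0, 0, -0.0923], [0, 0, 0], 0.085], [[0, 0, -0.0923], [0, 0, 0], 0.085], [[0, 0, -0.0923], [0, 0, 0], 0.085], [[0, 0, -0.0923], [0, 0, 0], 0.085]]' | python3 -m handwheel
echo '[[[0, 0, -0.0923], [0, 0, 0], 0.085], [[0, 0, -0.0923], [0, 0, 0], 0.085], [[0, 0, -0.0923], [0, 0, 0], 0.085], [[0, 0, -0.0923], [0, 0, 0], 0.085], [[0, 0, -0.0923], [0, 0, 0], 0.085], [[0, 0, -0.0923], [0, 0, 0], 0.085], [[0, 0, -0.0923], [0, 0, 0], 0.085], [[0, 0, -0.0923], [0, 0, 0], 0.085], [[0, 0, -0.0923], [0, 0, 0], 0.085], [[0, 0, -0.0923], [0, 0, 0], 0.085], [[0, 0, -0.0923], [0, 0, 0], 0.085], [[0, 0, -0.0923], [0, 0, 0], 0.085]]' | python3 -m handwheel
python3 - <<'E'
from h import *
print(tri(ray('top',431.7,257.7),ray('side',367.5,178)), atz('top',431.7,257.7,.026))
print(st()[2]['joint_positions']); goto([.4505,.097,.14],1.571)
snap('wrist','w1')
E
```

```text
time_s: 1.35
tool_pos: [0.3987, -0.3327, 0.231]
tool_rot: [-0.0, 0.886, 0.463, -0.0]
ft_force: [-0.4, -0.6, 0.4]
gripper_width: 0.0847
finger_force: 0.0
time_s: 2.55
tool_pos: [0.3986, -0.3328, 0.231]
tool_rot: [-0.0, 0.218, 0.976, 0.0]
ft_force: [-0.6, 0.2, 0.5]
gripper_width: 0.085
finger_force: 0.0
(array([ 0.443001  , -0.29431844,  0.03049681]), [6.275409901569033e-05, 6.275409901564917e-05]) [ 0.44335282 -0.29579246  0.026     ]
[-8.17856931e-01  2.64314864e-01 -7.87699761e-02  1.22845625e+00
 -5.18505994e-05 -3.78996501e-01]
d tool [0.1356 0.4111 0.0911] ylineyaw 1.132 j6 -0.379 t 2.55
world yaw turn 0.439 -> rz tool -0.439
```

View pics/w1.png

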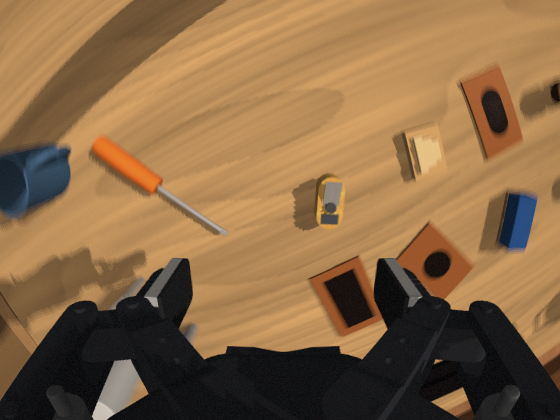

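The plane is at (331,202), the long pad at (349,297), the round pad at (437,264) and the oval pad at (494,111), all where I measured them. On to the spool.

To row units: 0.0478 m is 0.956, -0.0058 m is -0.116, -0.146 rad is -0.0929.

```bash
echo '[[[0, 0, -0.0929], [0, 0, 0], 0.07], [[0, 0, -0.0929], [0, 0, 0], 0.07], [[0, 0, -0.0936], [0, 0, 0], 0.07], [[0, 0, 0], [-0.116, 0.956, 0.16], 0.07], [[0, 0, 0], [-0.116, 0.956, 0.16], 0.07], [[0, 0, 0], [-0.116, 0.956, 0.16], 0.07], [[0, 0, 0], [-0.116, 0.956, 0.16], 0.07], [[0, 0, 0], [-0.116, 0.956, 0.16], 0.07], [[0, 0, 0], [-0.116, 0.956, 0.16], 0.07], [[0, 0, 0], [-0.116, 0.956, 0.16], 0.07], [[0, 0, 0], [-0.116, 0.956, 0.16], 0.07], [[0, 0, 0], [-0.116, 0.956, 0.16], 0.07]]' | python3 -m handwheel
python3 - <<'E'
from h import *
np.set_printoptions(precision=4,suppress=True)
E=np.load('pics/w1.npy')
for n,p,z in (('plane',(331,202),.026),('long',(349,297),.004),('round',(437,264),.004),('oval',(494,111),.004)): print(n,atz('wrist',*p,z,E))
print(tri(ray('top',431.7,257.7),ray('wrist',331,202,E)))
goto([.4505,.097,.042],1.571)
snap('wrist','w2')
E
```

```text
time_s: 3.8
tool_pos: [0.4533, 0.0988, 0.159]
tool_rot: [0.0, 0.004, 1.0, -0.0]
ft_force: [0.2, -1.0, -0.3]
gripper_width: 0.0699
finger_force: 0.0
plane [ 0.4428 -0.2941  0.026 ]
long [ 0.582  -0.3207  0.004 ]
round [ 0.5938 -0.1911  0.004 ]
oval [ 0.4299 -0.0436  0.004 ]
(array([ 0.4426, -0.2946,  0.0284]), [0.0006783355915080431, 0.0006783355915078603])
d tool [ 0.0029 -0.0018  0.117 ] ylineyaw 1.562 j6 0.086 t 3.8
world yaw turn 0.009 -> rz tool -0.009
```

View pics/w2.png

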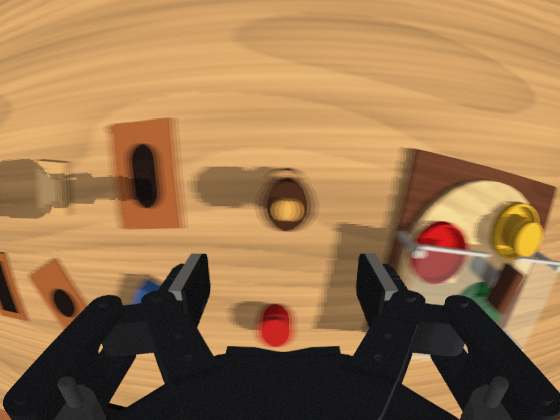

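The spool's nut is at (288,211), between the fingers. I'll check its position with this view.

```bash
python3 - <<'E'
from h import *
np.set_printoptions(precision=4,suppress=True)
E=np.load('pics/w2.npy')
print(atz('wrist',288,211,.078,E),tri(ray('top',239.8,252),ray('wrist',288,211,E)),atz('top',239.8,252,.078))
for n,p,z in (('oval',(146,175),.004),('jar',(276,318),.032)): print(n,atz('wrist',*p,z,E))
E
```

```text
[0.4506 0.1022 0.078 ] (array([0.4522, 0.1001, 0.07  ]), [0.0023283219041341056, 0.0023283219041341295]) [0.4508 0.0971 0.078 ]
oval [ 0.4347 -0.0363  0.004 ]
jar [0.5758 0.0906 0.032 ]
```

The picture was blurred by motion: the oval pad is offset by the same 5 mm or so. I'm keeping the two fixed views' value, descending and gripping the upper disc.

To row units: 0.04 m is 0.8, -0.0018 m is -0.036.

```bash
echo '[[[0, 0, 0], [0.06, -0.036, 0.6], 0.07], [[0, 0, 0], [0, 0, 0.8], 0.07], [[0, 0, 0], [0, 0, 0.6], 0.07], [[0, 0, 0], [0, 0, 0.34], 0.07], [[0, 0, 0], [0, 0, 0], 0.07], [[0, 0, 0], [0, 0, 0], 0.03], [[0, 0, 0], [0, 0, 0], 0.03], [[0, 0, 0], [0, 0, 0], 0.03], [[0, 0, 0], [0, 0, 0], 0.03], [[0, 0, 0], [0, 0, 0], 0.03]]' | python3 -m handwheel
python3 - <<'E'
from h import *
goto([.596,-.1935,.15])
E
```

```text
time_s: 4.85
tool_pos: [0.452, 0.0952, 0.0438]
tool_rot: [0.002, 0.003, 1.0, 0.0]
ft_force: [0.4, 0.2, 6.7]
gripper_width: 0.038
finger_force: 59.9
d tool [-0.146  -0.2878 -0.1058] ylineyaw 1.565 j6 0.076 t 4.85
```

To row units: -0.04 m is -0.8, -0.036 m is -0.72.

```bash
echo '[[[0, 0, 0], [0, 0, -0.6], 0.03], [[0, 0, 0], [0, 0, -0.8], 0.03], [[0, 0, 0], [-0.36, -0.72, 0], 0.03], [[0, 0, 0], [-0.36, -0.72, 0], 0.03], [[0, 0, 0], [-0.36, -0.72, 0], 0.03], [[0, 0, 0], [-0.36, -0.72, 0], 0.03], [[0, 0, 0], [-0.36, -0.72, 0], 0.03], [[0, 0, 0], [-0.36, -0.72, 0], 0.03], [[0, 0, 0], [-0.36, -0.72, 0], 0.03], [[0, 0, 0], [-0.36, -0.72, 0], 0.03], [[0, 0, 0], [0, 0, 0], 0.03], [[0, 0, 0], [0, 0, 0], 0.03]]' | python3 -m handwheel
python3 - <<'E'
from h import *
goto([.5975,-.1935,.0465])
snap('wrist','w3'); snap('top','t3')
a=cv2.imread('pics/w3.png'); cv2.imwrite('pics/w3c.png',a)
E
```

```text
time_s: 6.05
tool_pos: [0.5928, -0.1945, 0.1122]
tool_rot: [-0.0, 0.004, 1.0, 0.0]
ft_force: [0.8, 0.9, -1.1]
gripper_width: 0.0377
finger_force: 60.7
d tool [-0.0046  0.001   0.0657] ylineyaw 1.563 j6 -0.411 t 6.05
```

View pics/w3c.png

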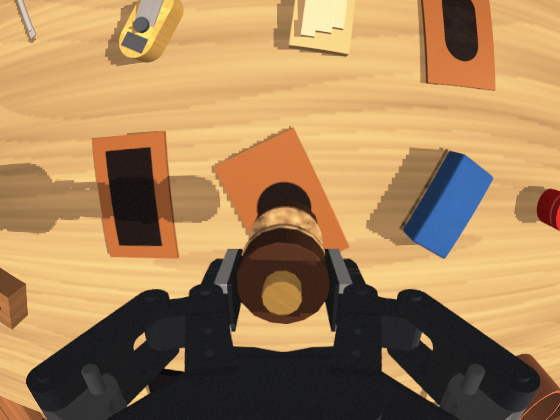

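The spool is held upright with its nut at (282,294). The round pad's dark disc shows just behind it around (284,205), the long pad is at (133,197), and the block's top is around (450,204).

```bash
python3 - <<'E'
from h import *
np.set_printoptions(precision=4,suppress=True)
E=np.load('pics/w3.npy')
print('nut',atz('wrist',282,294,.146,E))
print('long',atz('wrist',133,197,.004,E), [atz('wrist',u,v,.004,E)[:2] for u,v in ((105,151),(149,147),(161,244),(116,246))])
print('padcorners',[atz('wrist',u,v,.004,E)[:2] for u,v in ((92,138),(164,131),(178,257),(108,255))])
print('blk',[atz('wrist',u,v,.032,E)[:2] for u,v in ((459,151),(493,180),(442,258),(405,226))])
E
```

```text
nut [ 0.5896 -0.1953  0.146 ]
long [ 0.5849 -0.323   0.004 ] [array([ 0.5438, -0.3467]), array([ 0.5431, -0.3036]), array([ 0.6276, -0.3017]), array([ 0.6309, -0.3485])]
padcorners [array([ 0.5315, -0.3594]), array([ 0.5309, -0.2894]), array([ 0.6397, -0.2872]), array([ 0.6404, -0.3596])]
blk [array([ 0.5436, -0.0606]), array([ 0.5652, -0.0238]), array([ 0.6314, -0.064 ]), array([ 0.6026, -0.1017])]
```

To row units: 0.03 m is 0.6, 0.02 m is 0.4.

```bash
echo '[[[0, 0, 0], [-0.092, 0.02, 0.4], 0.03], [[0, 0, 0], [0, 0, 0.6], 0.03], [[0, 0, 0], [0, 0, 0.22], 0.03], [[0, 0, 0], [0, 0, 0], 0.03], [[0, 0, 0], [0, 0, 0], 0.03]]' | python3 -m handwheel
```

```text
time_s: 6.65
tool_pos: [0.5975, -0.1922, 0.0521]
tool_rot: [0.0, 0.003, 1.0, -0.0]
ft_force: [0.6, -0.0, -0.7]
gripper_width: 0.038
finger_force: 60.7
```

To row units: 0.003 m is 0.06, -0.0008 m is -0.016.

```bash
echo '[[[0, 0, 0], [-0.016, -0.01, 0.06], 0.03], [[0, 0, 0], [0, 0, 0.024], 0.03], [[0, 0, 0], [0, 0, 0], 0.03], [[0, 0, 0], [0, 0, 0], 0.03]]' | python3 -m handwheel
```

```text
time_s: 7.05
tool_pos: [0.599, -0.1937, 0.0479]
tool_rot: [0.001, 0.003, 1.0, -0.0]
ft_force: [-0.0, -0.2, 1.6]
gripper_width: 0.0381
finger_force: 60.9
```

To row units: -0.045 m is -0.9, -0.03 m is -0.6.

```bash
echo '[[[0, 0, 0], [0, 0, 0], 0.06], [[0, 0, 0], [0, 0, 0], 0.06], [[0, 0, 0], [0, 0, 0], 0.06], [[0, 0, 0], [0, 0, 0], 0.06], [[0, 0, 0], [0, 0, -0.6], 0.06], [[0, 0, 0], [0, 0, -0.9], 0.06], [[0, 0, 0], [0, 0, -0.6], 0.06]]' | python3 -m handwheel
python3 - <<'E'
from h import *
np.set_printoptions(precision=4,suppress=True)
goto([.4428,-.2945,.12],1.219)
snap('top','t4');snap('side','s4')
t=cv2.imread('pics/top0.png')
E
```

```text
time_s: 7.75
tool_pos: [0.5988, -0.1935, 0.1546]
tool_rot: [0.001, 0.003, 1.0, -0.0]
ft_force: [0.6, -0.1, 0.4]
gripper_width: 0.0601
finger_force: 0.0
d tool [ 0.1554 -0.1018  0.0344] ylineyaw 1.565 j6 -0.408 t 7.75
world yaw turn -0.346 -> rz tool 0.346
```

To row units: 0.0389 m is 0.778, -0.0255 m is -0.51, 0.115 rad is 0.0732.

```bash
echo '[[[0, 0, 0], [0.778, -0.51, 0], 0.06], [[0, 0, 0], [0.778, -0.51, 0], 0.06], [[0, 0, 0], [0.778, -0.51, 0], 0.06], [[0, 0, 0], [0.778, -0.51, 0], 0.06], [[0, 0, 0.0732], [0, 0, 0], 0.06], [[0, 0, 0.0732], [0, 0, 0], 0.06], [[0, 0, 0.0732], [0, 0, 0], 0.06], [[0, 0, 0], [0, 0, 0], 0.06], [[0, 0, 0], [0, 0, 0], 0.06]]' | python3 -m handwheel
python3 - <<'E'
from h import *
goto([.4428,-.2945,.12],1.219)
snap('wrist','w5')
w=cv2.imread('pics/w5.png')[100:280,170:410];t=cv2.imread('pics/t4.png');s=cv2.imread('pics/s4.png')
f=lambda a,k:cv2.resize(a,None,fx=k,fy=k,interpolation=2)
A=f(w,2.5); B=np.vstack([f(t[150:220,350:405],4)]); C=f(s[150:210,260:320],4)
o=np.zeros((450,840,3),np.uint8);o[:450,:600]=A;o[:280,600:820]=B; o[280:450,600:840]=C[:170]
cv2.imwrite('pics/m5.png',o[:,:800])
E
```

```text
time_s: 8.75
tool_pos: [0.4417, -0.2941, 0.1515]
tool_rot: [-0.0, 0.173, 0.985, 0.0]
ft_force: [0.2, 0.3, -1.1]
gripper_width: 0.0601
finger_force: 0.0
d tool [-0.0012 -0.      0.0315] ylineyaw 1.222 j6 -0.359 t 8.75
world yaw turn -0.003 -> rz tool 0.003
```

View pics/m5.png

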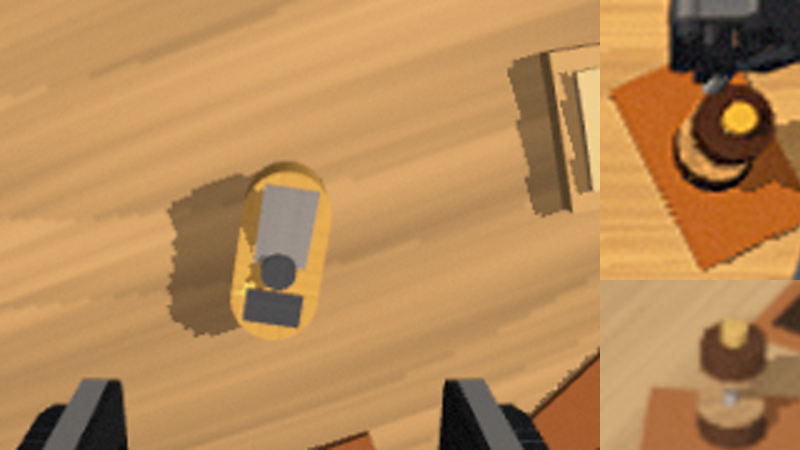

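The spool stands upright on its pad in both fixed views. In the wrist crop the plane's top centre is at (281,256), which is (282.1,202.1) in the full picture, and it is tilted about 0.15 rad.

```bash
python3 - <<'E'
from h import *
np.set_printoptions(precision=4,suppress=True)
E=np.load('pics/w5.npy'); f=lambda u,v,z:atz('wrist',170+u/2.5-.3,100+v/2.5-.3,z,E)[:2]
c=f(281,256,.026);print(c,tri(ray('top',431.7,257.7),ray('wrist',282.1,202.1,E)))
for a,b in (((290,172),(272,340)),((231,295),(247,195)),((318,295),(330,215)),((247,290),(302,297)),((243,318),(300,328))):
    d=f(*b,.026)-f(*a,.026); print(np.linalg.norm(d).round(4),(np.arctan2(d[1],d[0])%np.pi).round(3))
E
```

```text
[ 0.4438 -0.2956] (array([ 0.4434, -0.2954,  0.0275]), [0.00012756948612792842, 0.00012756948612779049])
0.06 2.69
0.0357 2.626
0.0286 2.662
0.0192 1.09
0.0203 1.039
```

To row units: 0.04 m is 0.8, 0.035 m is 0.7, 0.14 rad is 0.0891.

```bash
echo '[[[0, 0, 0.0891], [-0.05, -0.01, 0.6], 0.06], [[0, 0, 0], [0, 0, 0.8], 0.06], [[0, 0, 0], [0, 0, 0.7], 0.06], [[0, 0, 0], [0, 0, 0.6], 0.06], [[0, 0, 0], [0, 0, 0.17], 0.06], [[0, 0, 0], [0, 0, 0], 0.06], [[0, 0, 0], [0, 0, 0], 0.02], [[0, 0, 0], [0, 0, 0], 0.02], [[0, 0, 0], [0, 0, 0], 0.02], [[0, 0, 0], [0, 0, 0], 0.02], [[0, 0, 0], [0, 0, 0], 0.02]]' | python3 -m handwheel
python3 - <<'E'
from h import *
goto([.4436,-.2955,.008],1.08)
E
```

```text
time_s: 9.9
tool_pos: [0.4459, -0.2971, 0.0107]
tool_rot: [0.002, 0.243, 0.97, -0.001]
ft_force: [0.6, 0.9, 6.6]
gripper_width: 0.0283
finger_force: 60.3
d tool [0.0028 0.0003 0.0027] ylineyaw 1.08 j6 -0.216 t 9.9
world yaw turn -0.0 -> rz tool 0.0
```

To row units: 0.0423 m is 0.846, 0.0013 m is 0.026, -0.125 rad is -0.0796.

```bash
echo '[[[0, 0, 0], [0, 0, -0.6], 0.02], [[0, 0, 0], [0, 0, -0.8], 0.02], [[0, 0, -0.0796], [0, 0, 0], 0.02], [[0, 0, -0.0796], [0, 0, 0], 0.02], [[0, 0, -0.0796], [0, 0, 0], 0.02], [[0, 0, -0.0796], [0, 0, 0], 0.02], [[0, 0, 0], [0.026, 0.846, 0], 0.02], [[0, 0, 0], [0.026, 0.846, 0], 0.02], [[0, 0, 0], [0.026, 0.846, 0], 0.02], [[0, 0, 0], [0.026, 0.846, 0], 0.02], [[0, 0, 0], [0.026, 0.846, 0], 0.02], [[0, 0, 0], [0.026, 0.846, 0], 0.02]]' | python3 -m handwheel
echo '[[[0, 0, 0], [0, 0, 0], 0.02], [[0, 0, 0], [0, 0, 0], 0.02]]' | python3 -m handwheel
python3 - <<'E'
from h import *
goto([.438,-.043,.0145],1.58)
snap('wrist','w6')
w=cv2.imread('pics/w6.png')[100:360,150:420]
cv2.imwrite('pics/m6.png',cv2.resize(w,None,fx=2,fy=2,interpolation=2))
E
```

```text
time_s: 11.1
tool_pos: [0.4341, -0.0405, 0.0793]
tool_rot: [0.001, -0.004, 1.0, -0.0]
ft_force: [0.6, 0.5, -1.3]
gripper_width: 0.0283
finger_force: 59.8
time_s: 11.3
tool_pos: [0.4342, -0.0414, 0.0791]
tool_rot: [0.0, -0.006, 1.0, -0.0]
ft_force: [-1.2, -0.4, -1.7]
gripper_width: 0.0286
finger_force: 59.9
d tool [-0.0037 -0.0016  0.0646] ylineyaw 1.583 j6 -0.252 t 11.3
world yaw turn -0.003 -> rz tool 0.003
```

View pics/m6.png

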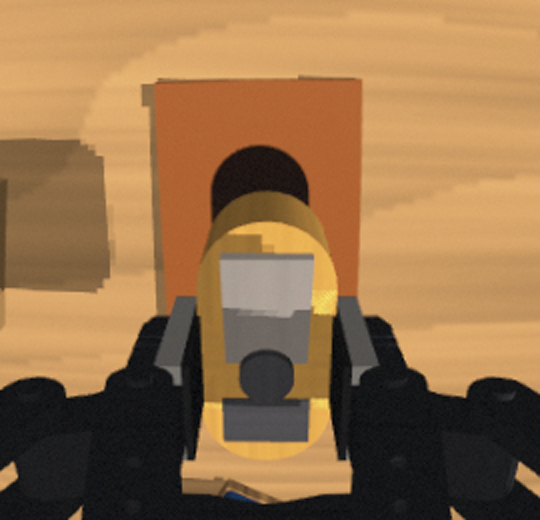

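The plane is held straight, its top face spanning (267,223) to (268,458) in the crop, and is aligned with the pad's silhouette below. Checking the in-hand offset and the pad.

```bash
python3 - <<'E'
from h import *
np.set_printoptions(precision=4,suppress=True)
E=np.load('pics/w6.npy'); f=lambda u,v,z:atz('wrist',150+u/2-.25,100+v/2-.25,z,E)[:2]
print('ends',f(267,223,.0944),f(268,458,.0944),'tcp',st()[0])
print('sil near end',f(259,146,.004),'expect',.4354-.033,'sides',f(211,190,.004),f(309,190,.004),'pad near edge',f(157,82,.004),f(362,80,.004))
E
```

```text
ends [ 0.403  -0.0421] [ 0.4621 -0.0411] tcp [ 0.4346 -0.0423  0.0791]
sil near end [ 0.4028 -0.0447] expect 0.4024 sides [ 0.4183 -0.0611] [ 0.4179 -0.0273] pad near edge [ 0.381  -0.0793] [ 0.3795 -0.0104]
```

To row units: 0.03 m is 0.6, -0.003 m is -0.06.

```bash
echo '[[[0, 0, 0], [-0.06, -0.032, 0.4], 0.02], [[0, 0, 0], [0, 0, 0.6], 0.02], [[0, 0, 0], [0, 0, 0.18], 0.02], [[0, 0, 0], [0, 0, 0], 0.02], [[0, 0, 0], [0, 0, 0], 0.02]]' | python3 -m handwheel
python3 - <<'E'
from h import *
goto([.4376,-.0439,.0145],1.58)
E
```

```text
time_s: 11.85
tool_pos: [0.4375, -0.0443, 0.0202]
tool_rot: [0.0, -0.004, 1.0, -0.0]
ft_force: [0.5, 0.7, -1.2]
gripper_width: 0.0287
finger_force: 59.9
d tool [-0.0001  0.0004  0.0057] ylineyaw 1.579 j6 -0.253 t 11.85
world yaw turn 0.001 -> rz tool -0.001
```

To row units: 0.004 m is 0.08, 0.0015 m is 0.03.

```bash
echo '[[[0, 0, 0], [0, 0, 0.08], 0.02], [[0, 0, 0], [0, 0, 0.03], 0.02], [[0, 0, 0], [0, 0, 0], 0.02], [[0, 0, 0], [0, 0, 0], 0.02]]' | python3 -m handwheel
```

```text
time_s: 12.25
tool_pos: [0.438, -0.0439, 0.0147]
tool_rot: [0.001, -0.005, 1.0, -0.0]
ft_force: [0.0, -0.8, 2.8]
gripper_width: 0.0285
finger_force: 60.3
```

To row units: -0.05 m is -1, -0.0375 m is -0.75, 0.126 rad is 0.0802.

```bash
echo '[[[0, 0, 0], [0, 0, 0], 0.055], [[0, 0, 0], [0, 0, 0], 0.055], [[0, 0, 0], [0, 0, 0], 0.055], [[0, 0, 0], [0, 0, -0.8], 0.06], [[0, 0, 0], [0, 0, -1], 0.06], [[0, 0, 0], [0, 0, -0.8], 0.06], [[0, 0, 0], [-0.75, -0.07, 0], 0.06], [[0, 0, 0], [-0.75, -0.07, 0], 0.06], [[0, 0, 0], [-0.75, -0.07, 0], 0.06], [[0, 0, 0], [-0.75, -0.07, 0], 0.06], [[0, 0, 0.0802], [0, 0, 0], 0.06], [[0, 0, 0.0802], [0, 0, 0], 0.06]]' | python3 -m handwheel
echo '[[[0, 0, 0.0802], [0, 0, 0], 0.06], [[0, 0, 0.0802], [0, 0, 0], 0.06], [[0, 0, 0], [0, 0, 0], 0.06], [[0, 0, 0], [0, 0, 0], 0.06]]' | python3 -m handwheel
python3 - <<'E'
from h import *
goto([.588,-.058,.012],1.075)
i,im=snap('wrist','w7'); snap('top','t7')
h=cv2.cvtColor(im,cv2.COLOR_RGB2HSV); m=((abs(h[...,0].astype(int)-108)<12)&(h[...,1]>120)&(h[...,2]>60)).astype(np.uint8)
w=im[60:330,130:450,::-1]; t=cv2.imread('pics/t7.png')[225:295,285:335]
o=np.zeros((540,800,3),np.uint8); o[:,:640]=cv2.resize(w,(640,540),interpolation=2); o[:224,640:]=cv2.resize(t,(160,224),interpolation=2)
cv2.imwrite('pics/m7.png',o)
E
```

```text
time_s: 13.45
tool_pos: [0.5881, -0.0562, 0.1431]
tool_rot: [-0.0, 0.124, 0.992, 0.0]
ft_force: [-0.1, 0.6, -0.3]
gripper_width: 0.0602
finger_force: 0.0
time_s: 13.85
tool_pos: [0.587, -0.0561, 0.1438]
tool_rot: [-0.0, 0.244, 0.97, -0.0]
ft_force: [0.4, 0.4, 0.5]
gripper_width: 0.06
finger_force: 0.0
d tool [-0.0018 -0.0012  0.1318] ylineyaw 1.079 j6 0.289 t 13.85
world yaw turn -0.004 -> rz tool 0.004
```

View pics/m7.png

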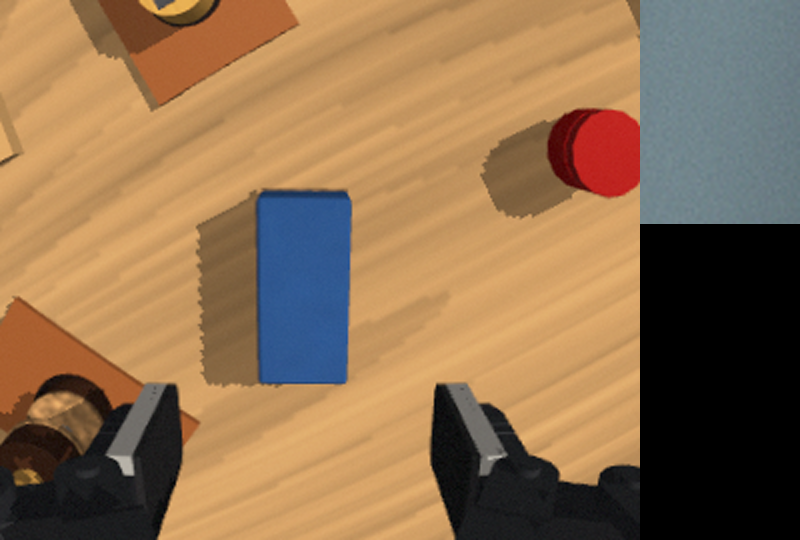

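The block's top face has crop corners (258,197), (351,198), (347,382) and (259,383), and is square to the fingers.

```bash
python3 - <<'E'
from h import *
np.set_printoptions(precision=4,suppress=True)
E=np.load('pics/w7.npy'); f=lambda u,v,z:atz('wrist',130+u/2-.25,60+v/2-.25,z,E)[:2]
c=[f(*p,.032) for p in ((258,197),(351,198),(347,382),(259,383))]; print(np.mean(c,0),[np.linalg.norm(a-b).round(4) for a,b in zip(c,c[1:]+c[:1])])
for a,b in ((0,3),(1,2)): d=c[b]-c[a]; print((np.arctan2(d[1],d[0])%np.pi-np.pi/2).round(3))
p=np.array([(303.5,290)])[0]; print(tri(ray('top',315.8,187.9),ray('wrist',130+p[0]/2-.25,60+p[1]/2-.25,E)))
goto([*np.mean(c,0),.012],1.075)
E
```

```text
[ 0.5889 -0.0584] [np.float64(0.0366), np.float64(0.0783), np.float64(0.0376), np.float64(0.0792)]
1.064
1.076
(array([ 0.5864, -0.0561,  0.0413]), [0.0010809317429651458, 0.0010809317429651376])
d tool [-0.0027 -0.0011  0.132 ] ylineyaw 1.078 j6 0.29 t 13.95
world yaw turn -0.003 -> rz tool 0.003
```

To row units: 0.045 m is 0.9, 0.035 m is 0.7, 0.006 rad is 0.0038.

```bash
echo '[[[0, 0, 0.0038], [-0.052, -0.02, 0.6], 0.06], [[0, 0, 0], [0, 0, 0.9], 0.06], [[0, 0, 0], [0, 0, 0.7], 0.06], [[0, 0, 0], [0, 0, 0.42], 0.06], [[0, 0, 0], [0, 0, 0], 0.06], [[0, 0, 0], [0, 0, 0], 0.025], [[0, 0, 0], [0, 0, 0], 0.025], [[0, 0, 0], [0, 0, 0], 0.025], [[0, 0, 0], [0, 0, 0], 0.025], [[0, 0, 0], [0, 0, 0], 0.025]]' | python3 -m handwheel
python3 - <<'E'
from h import *
goto([.5888,-.0583,.012],1.07)
E
```

```text
time_s: 14.95
tool_pos: [0.5906, -0.0586, 0.0149]
tool_rot: [0.002, 0.248, 0.969, 0.0]
ft_force: [-0.3, 0.2, 6.3]
gripper_width: 0.0368
finger_force: 61.7
d tool [ 0.0018 -0.0006  0.0029] ylineyaw 1.07 j6 0.295 t 14.95
world yaw turn -0.0 -> rz tool 0.0
```

Careful with the scale: shifts go in shares of 50 mm and turns go in shares of pi/2 rad. That gives: -0.05 m is -1, -0.044 m is -0.88, -0.125 rad is -0.0796.

```bash
echo '[[[0, 0, 0], [0, 0, -0.6], 0.025], [[0, 0, 0], [0, 0, -1], 0.025], [[0, 0, -0.0796], [0, 0, -1], 0.025], [[0, 0, -0.0796], [0, 0, 0], 0.025], [[0, 0, -0.0796], [0, 0, 0], 0.025], [[0, 0, -0.0796], [0, 0, 0], 0.025], [[0, 0, 0], [0.01, -0.88, 0], 0.025], [[0, 0, 0], [0.01, -0.88, 0], 0.025], [[0, 0, 0], [0.01, -0.88, 0], 0.025], [[0, 0, 0], [0.01, -0.88, 0], 0.025], [[0, 0, 0], [0.01, -0.88, 0], 0.025], [[0, 0, 0], [0.01, -0.88, 0], 0.025]]' | python3 -m handwheel
echo '[[[0, 0, 0], [0, 0, 1], 0.025], [[0, 0, 0], [0, 0, 0.4], 0.025], [[0, 0, 0], [0, 0, 0], 0.025], [[0, 0, 0], [0, 0, 0], 0.025], [[0, 0, 0], [0, 0, 0], 0.025]]' | python3 -m handwheel
python3 - <<'E'
from h import *
goto([.5875,-.3233,.0185],1.57)
snap('wrist','w8')
w=cv2.imread('pics/w8.png')[80:380,120:440]
cv2.imwrite('pics/m8.png',cv2.resize(w,(640,600),interpolation=2))
E
```

```text
time_s: 16.15
tool_pos: [0.5855, -0.324, 0.1433]
tool_rot: [0.0, 0.0, 1.0, -0.0]
ft_force: [0.7, 0.7, -1.2]
gripper_width: 0.0365
finger_force: 60.9
time_s: 16.65
tool_pos: [0.5872, -0.3228, 0.0753]
tool_rot: [0.001, 0.0, 1.0, -0.001]
ft_force: [0.6, 0.1, -0.4]
gripper_width: 0.0366
finger_force: 60.9
d tool [-0.0001 -0.0004  0.0568] ylineyaw 1.571 j6 -0.597 t 16.65
world yaw turn -0.001 -> rz tool 0.001
```

View pics/m8.png

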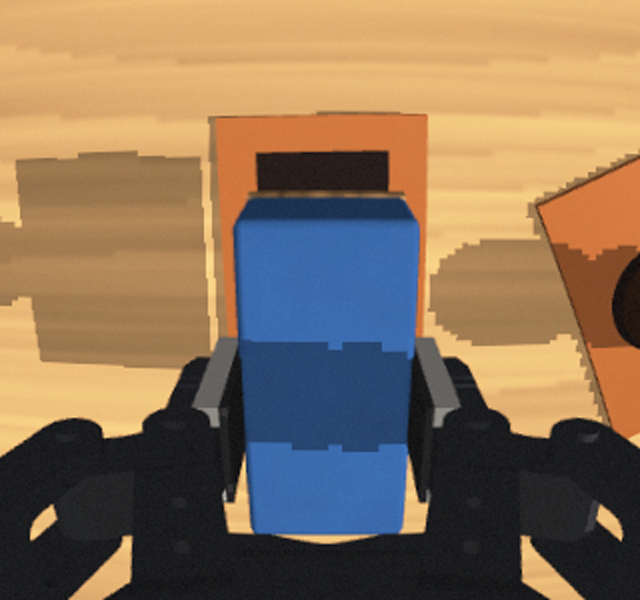

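The block is held square, near edge at crop row 222 and far edge at 533. The silhouette's near edge runs from (257,153) to (389,151).

```bash
python3 - <<'E'
from h import *
np.set_printoptions(precision=4,suppress=True)
E=np.load('pics/w8.npy'); f=lambda u,v,z:atz('wrist',120+u/2-.25,80+v/2-.25,z,E)[:2]
c=[f(*p,.0924) for p in ((236,222),(418,222),(403,533),(255,533))];print('block',np.mean(c,0),c,st()[0])
print('sil',f(257,153,.004),f(389,151,.004),'expect x',.5857-.043,'pad',f(212,117,.004),f(427,115,.004))
E
```

```text
block [ 0.5861 -0.3228] [array([ 0.5469, -0.3412]), array([ 0.5469, -0.3049]), array([ 0.6254, -0.3042]), array([ 0.6254, -0.3409])] [ 0.5874 -0.3229  0.0755]
sil [ 0.544  -0.3463] [ 0.5433 -0.3026] expect x 0.5427 pad [ 0.5317 -0.3611] [ 0.5311 -0.2901]
```

To row units: 0.03 m is 0.6, -0.0011 m is -0.022.

```bash
echo '[[[0, 0, 0], [0, -0.022, 0.6], 0.025], [[0, 0, 0], [0, 0, 0.4], 0.025], [[0, 0, 0], [0, 0, 0.08], 0.025], [[0, 0, 0], [0, 0, 0.02], 0.025], [[0, 0, 0], [0, 0, 0], 0.025], [[0, 0, 0], [0, 0, 0], 0.025]]' | python3 -m handwheel
```

```text
time_s: 17.3
tool_pos: [0.5868, -0.324, 0.0196]
tool_rot: [0.001, 0.0, 1.0, -0.001]
ft_force: [-0.5, 0.3, -0.6]
gripper_width: 0.0367
finger_force: 61.0
```

To row units: 0.0013 m is 0.026, -0.0006 m is -0.012.

```bash
echo '[[[0, 0, 0], [-0.012, 0, 0.026], 0.025], [[0, 0, 0], [0, 0, 0], 0.025], [[0, 0, 0], [0, 0, 0], 0.025]]' | python3 -m handwheel
```

```text
time_s: 17.6
tool_pos: [0.587, -0.324, 0.0189]
tool_rot: [0.001, 0.0, 1.0, -0.001]
ft_force: [-2.1, 1.0, 6.3]
gripper_width: 0.0365
finger_force: 61.7
```

```bash
echo '[[[0, 0, 0], [0, 0, 0], 0.06], [[0, 0, 0], [0, 0, 0], 0.06], [[0, 0, 0], [0, 0, 0], 0.06], [[0, 0, 0], [0, 0, -0.6], 0.06], [[0, 0, 0], [0, 0, -1], 0.06], [[0, 0, 0], [0, 0, -1], 0.06], [[0, 0, 0], [0.088, 0.96, 0], 0.05], [[0, 0, 0], [0.088, 0.96, 0], 0.05], [[0, 0, 0], [0.088, 0.96, 0], 0.05], [[0, 0, 0], [0.088, 0.96, 0], 0.05], [[0, 0, 0], [0.088, 0.96, 0], 0.05], [[0, 0, 0], [0.088, 0.96, 0], 0.05]]' | python3 -m handwheel
echo '[[[0, 0, 0], [0.088, 0.96, 0], 0.05], [[0, 0, 0], [0.088, 0.96, 0], 0.05], [[0, 0, 0], [0.088, 0.96, 0], 0.05], [[0, 0, 0], [0.088, 0.96, 0], 0.05], [[0, 0, 0], [0.088, 0.96, 0], 0.05], [[0, 0, 0], [0.088, 0.96, 0], 0.05], [[0, 0, 0], [0.088, 0.96, 0], 0.05], [[0, 0, 0.07], [0, 0, 0], 0.05], [[0, 0, 0.07], [0, 0, 0], 0.05], [[0, 0, 0.07], [0, 0, 0], 0.05], [[0, 0, 0], [0, 0, 0], 0.05], [[0, 0, 0], [0, 0, 0], 0.05]]' | python3 -m handwheel
python3 - <<'E'
from h import *
goto([.53,.305,.067],1.24)
snap('wrist','w9'); snap('top','t9'); snap('side','s9')
w=cv2.imread('pics/w9.png')[90:350,120:480]; t=cv2.imread('pics/t9.png')[155:300,285:470]; s=cv2.imread('pics/s9.png')[145:275,265:395]
o=np.zeros((600,800,3),np.uint8); o[:390,:540]=cv2.resize(w,(540,390),interpolation=2)
o[390:600,:268]=cv2.resize(t,(268,210),interpolation=2); o[390:600,300:510]=cv2.resize(s,(210,210),interpolation=2)
o[:,540:800]=np.zeros((600,260,3)); T=cv2.resize(t,(0,0),fx=2.8,fy=2.8,interpolation=2)
cv2.imwrite('pics/m9.png',o[:,:540]); 
E
```

```text
time_s: 18.8
tool_pos: [0.5598, -0.0336, 0.1468]
tool_rot: [0.0, 0.001, 1.0, -0.0]
ft_force: [-0.3, -0.4, -0.2]
gripper_width: 0.05
finger_force: 0.0
time_s: 20.0
tool_pos: [0.5297, 0.3006, 0.1466]
tool_rot: [-0.0, 0.164, 0.987, -0.0]
ft_force: [-0.7, 0.1, 0.2]
gripper_width: 0.0503
finger_force: 0.0
d tool [0.0011 0.0043 0.0796] ylineyaw 1.242 j6 0.741 t 20.0
world yaw turn -0.002 -> rz tool 0.002
```

View pics/m9.png

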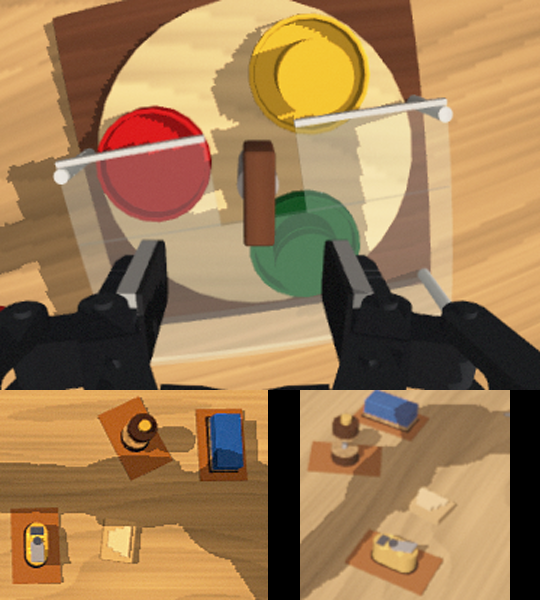

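The three tools stand upright on their silhouettes. The knob's top face is centred at crop (259.5,199.5) and parallel to the finger pads; the cover's front corners are at (62,175) and (445,113). I've now viewed 15 pictures, one over the limit of 14, so from here I use image code only and view no more.

```bash
python3 - <<'E'
from h import *
np.set_printoptions(precision=4,suppress=True)
E=np.load('pics/w9.npy'); f=lambda u,v,z:atz('wrist',120+u/1.5-.17,90+v/1.5-.17,z,E)[:2]
c=[f(*p,.09) for p in ((244,153),(274,153),(274,246),(244,246))]; k=np.mean(c,0); print('knob',k,np.linalg.norm(c[0]-c[1]),np.linalg.norm(c[1]-c[2]))
d=c[3]-c[0]; e=c[2]-c[1]; print('long yaw',np.arctan2(d[1],d[0]),np.arctan2(e[1],e[0]))
a,b=f(62,175,.062),f(445,113,.062); d=b-a; n=d/np.linalg.norm(d); print('corner line',a,b,np.linalg.norm(d),'x yaw zero',np.arctan2(d[1],d[0])-np.pi/2,'axis from mid',(a+b)/2+.025*np.array([n[1],-n[0]]))
u,v=[atz('top',80+x/3-.3,150+y/3-.3,.062)[:2] for x,y in ((22,193),(314,241))]; d=u-v; print('top: corners',u,v,np.linalg.norm(d),np.arctan2(d[1],d[0])-np.pi/2)
u,v=[atz('top',80+x/3-.3,150+y/3-.3,.062)[:2] for x,y in ((62,30),(346,75))]; d=u-v; print('top back:',u,v,np.linalg.norm(d),np.arctan2(d[1],d[0])-np.pi/2)
u,v=[atz('top',80+x/3-.3,150+y/3-.3,.008)[:2] for x,y in ((15,325),(312,371))]; d=u-v; print('board',u,v,np.linalg.norm(d),np.arctan2(d[1],d[0])-np.pi/2)
rb=f(154,163,.03); print('bin',rb,'own x yaw',np.arctan2(*(k-rb)[::-1]),np.linalg.norm(k-rb))
goto([*k,.067])
E
```

```text
knob [0.5305 0.3067] 0.01261066832947803 0.04257943516766072
long yaw -0.3284272506609266 -0.30964540062508905
corner line [0.495  0.2142] [0.5267 0.4068] 0.19523996674046065 x yaw zero -0.16325644673402429 axis from mid [0.5355 0.3065]
top: corners [0.5281 0.4068] [0.4959 0.2103] 0.19915734728011647 -0.16219611982243864
top back: [0.641  0.3874] [0.6099 0.1926] 0.1973601081631385 -0.1585257272224878
board [0.4433 0.4284] [0.4115 0.2199] 0.21088697262823275 -0.15145741639313193
bin [0.5107 0.2538] own x yaw 1.2119940273094052 0.056524847789293356
d tool [0.0013 0.0062 0.0797] ylineyaw 1.241 j6 0.742 t 20.15
```

To row units: 0.03 m is 0.6, 0.0058 m is 0.116.

```bash
echo '[[[0, 0, 0], [0.024, 0.116, 0.4], 0.05], [[0, 0, 0], [0, 0, 0.6], 0.05], [[0, 0, 0], [0, 0, 0.4], 0.05], [[0, 0, 0], [0, 0, 0.17], 0.05], [[0, 0, 0], [0, 0, 0], 0.05], [[0, 0, 0], [0, 0, 0], 0.005], [[0, 0, 0], [0, 0, 0], 0.005], [[0, 0, 0], [0, 0, 0], 0.005], [[0, 0, 0], [0, 0, 0], 0.005], [[0, 0, 0], [0, 0, 0], 0.005], [[0, 0, 0], [0, 0, 0], 0.005]]' | python3 -m handwheel
```

```text
time_s: 21.25
tool_pos: [0.5315, 0.3066, 0.07]
tool_rot: [0.001, 0.165, 0.986, 0.0]
ft_force: [-0.2, -1.2, 6.6]
gripper_width: 0.0126
finger_force: 61.0
```

To row units: 0.14 rad is 0.0891.

```bash
echo '[[[0, 0, 0.0446], [0, 0, 0], 0.005], [[0, 0, 0.0891], [0, 0, 0], 0.005], [[0, 0, 0.0891], [0, 0, 0], 0.005], [[0, 0, 0.0891], [0, 0, 0], 0.005], [[0, 0, 0.0891], [0, 0, 0], 0.005], [[0, 0, 0.0891], [0, 0, 0], 0.005], [[0, 0, 0.0891], [0, 0, 0], 0.005]]' | python3 -m handwheel
python3 - <<'E'
from h import *
s=st(); print(s[0],s[2]['ft_force'],s[2]['ft_torque'],s[2]['gripper_width']); goto([.5305,.3065,.07],-.158)
E
```

```text
time_s: 21.95
tool_pos: [0.5305, 0.3056, 0.0699]
tool_rot: [0.001, 0.584, 0.812, -0.0]
ft_force: [-4.2, -5.4, 9.3]
gripper_width: 0.0125
finger_force: 61.6
[0.53048391 0.30559755 0.06993078] [-4.23961782 -5.35159219  9.34708104] [-0.87426013  0.79462371  0.11886684] 0.012490911164855022
d tool [ 0.0009  0.0003 -0.0001] ylineyaw 0.324 j6 1.667 t 21.95
world yaw turn -0.482 -> rz tool 0.482
```

To row units: 0.13 rad is 0.0828.

```bash
echo '[[[0, 0, 0.0828], [0, 0, 0], 0.005], [[0, 0, 0.0828], [0, 0, 0], 0.005], [[0, 0, 0.0828], [0, 0, 0], 0.005], [[0, 0, 0.0509], [0, 0, 0], 0.005], [[0, 0, 0], [0, 0, 0], 0.005], [[0, 0, 0], [0, 0, 0], 0.005]]' | python3 -m handwheel
python3 - <<'E'
from h import *
s=st(); print(s[0],s[2]['ft_force'],s[2]['ft_torque'],s[2]['gripper_width']); goto([.5305,.3065,.07],-.158)
E
```

```text
time_s: 22.55
tool_pos: [0.5297, 0.3055, 0.07]
tool_rot: [0.001, 0.755, 0.656, -0.001]
ft_force: [-5.5, -4.9, 10.7]
gripper_width: 0.0129
finger_force: 61.7
[0.52968843 0.30551464 0.06995077] [-5.52946008 -4.86693986 10.69910529] [-0.88798747  1.04535569 -0.10055041] 0.012865723984409255
d tool [ 0.0011  0.0007 -0.0001] ylineyaw -0.14 j6 2.131 t 22.55
world yaw turn -0.018 -> rz tool 0.018
```

To row units: -0.04 m is -0.8, -0.03 m is -0.6, 0.018 rad is 0.0115.

```bash
echo '[[[0, 0, 0.0115], [0, 0, 0], 0.005], [[0, 0, 0], [0, 0, 0], 0.005], [[0, 0, 0], [0, 0, 0], 0.04], [[0, 0, 0], [0, 0, 0], 0.04], [[0, 0, 0], [0, 0, 0], 0.04], [[0, 0, 0], [0, 0, -0.4], 0.04], [[0, 0, 0], [0, 0, -0.8], 0.04], [[0, 0, 0], [0, 0, -0.6], 0.05], [[0, 0, 0], [0, 0, 0], 0.05], [[0, 0, 0], [0, 0, 0], 0.05]]' | python3 -m handwheel
python3 - <<'E'
from h import *
np.set_printoptions(precision=4,suppress=True)
def red(im):
    h=cv2.cvtColor(im,cv2.COLOR_RGB2HSV); return ((h[...,1]>190)&(h[...,2]>90)&((h[...,0]<5)|(h[...,0]>174))).astype(np.uint8)
for n in ('wrist','top','side'):
    i,im=snap(n,n+'10'); E=np.array(i['extrinsics'])
    for c in cv2.findContours(red(im),0,1)[0]:
        if cv2.contourArea(c)>60:
            (u,v),(a,b),an=cv2.fitEllipse(c); print(n,(round(u,1),round(v,1)),round(a,1),round(b,1),cv2.contourArea(c),atz(n,u,v,.03,E))
t,m,s=st(); print(t,s['joint_positions'])
x=np.array([np.cos(-.158),np.sin(-.158)]); print('bin expected',np.array([.5305,.3065])-.058*x)
E
```

```text
time_s: 23.55
tool_pos: [0.5313, 0.3069, 0.1589]
tool_rot: [0.0, 0.761, 0.649, 0.001]
ft_force: [-0.1, -0.2, -0.4]
gripper_width: 0.05
finger_force: 0.0
wrist (215.5, 197.9) 70.7 72.4 4017.0 [0.4743 0.3169 0.03  ]
top (136.5, 242.8) 29.8 31.3 730.5 [0.4732 0.3147 0.03  ]
top (248.9, 185.3) 16.2 16.8 211.0 [0.5953 0.0846 0.03  ]
side (201.1, 370.4) 37.0 40.5 1175.5 [0.4704 0.3185 0.03  ]
side (224.9, 253.7) 15.3 19.1 99.0 [0.5882 0.0947 0.03  ]
[0.5294 0.3061 0.1565] [ 0.4205  0.4827  0.0483  1.1396 -0.      2.1493]
bin expected [0.4732 0.3156]
```

The bin stands at (0.4735,0.3155), as expected for angle 0. Next, the jar.

To row units: -0.0348 m is -0.696, 0.0168 m is 0.336, -0.143 rad is -0.091.

```bash
echo '[[[0, 0, 0], [-0.696, 0.336, 0], 0.06], [[0, 0, 0], [-0.696, 0.336, 0], 0.06], [[0, 0, 0], [-0.696, 0.336, 0], 0.06], [[0, 0, 0], [-0.696, 0.336, 0], 0.06], [[0, 0, 0], [-0.696, 0.336, 0], 0.06], [[0, 0, 0], [-0.696, 0.336, 0], 0.06], [[0, 0, -0.091], [0, 0, 0], 0.06], [[0, 0, -0.091], [0, 0, 0], 0.06], [[0, 0, -0.091], [0, 0, 0], 0.06], [[0, 0, -0.091], [0, 0, 0], 0.06], [[0, 0, -0.091], [0, 0, 0], 0.06], [[0, 0, -0.091], [0, 0, 0], 0.06]]' | python3 -m handwheel
echo '[[[0, 0, -0.091], [0, 0, 0], 0.06], [[0, 0, -0.091], [0, 0, 0], 0.06], [[0, 0, -0.091], [0, 0, 0], 0.06], [[0, 0, -0.091], [0, 0, 0], 0.06], [[0, 0, -0.091], [0, 0, 0], 0.06], [[0, 0, 0], [0, 0, 0], 0.06], [[0, 0, 0], [0, 0, 0], 0.06]]' | python3 -m handwheel
python3 - <<'E'
from h import *
np.set_printoptions(precision=4,suppress=True)
i,im=snap('wrist','w11'); E=np.array(i['extrinsics'])
h=cv2.cvtColor(im,cv2.COLOR_RGB2HSV); 
for lo in (90,150,170,190):
  m=((h[...,1]>190)&(h[...,2]>lo)&((h[...,0]<5)|(h[...,0]>174))).astype(np.uint8)
  for c in cv2.findContours(m,0,1)[0]:
    if cv2.contourArea(c)>300:
        (u,v),(a,b),an=cv2.fitEllipse(c); print(lo,(round(u,1),round(v,1)),round(a,1),round(b,1),atz('wrist',u,v,.032,E),tri(ray('top',248.9,184.2),ray('wrist',u,v,E)))
goto([.596,.084,.009],1.413)
E
```

```text
time_s: 24.9
tool_pos: [0.5961, 0.0844, 0.1565]
tool_rot: [-0.001, 0.419, 0.908, -0.001]
ft_force: [0.4, -0.4, -0.3]
gripper_width: 0.0602
finger_force: 0.0
time_s: 25.6
tool_pos: [0.5964, 0.0844, 0.1571]
tool_rot: [-0.001, 0.079, 0.997, -0.0]
ft_force: [0.9, -0.6, 0.4]
gripper_width: 0.0601
finger_force: 0.0
90 (283.1, 196.1) 42.1 46.4 [0.5935 0.0848 0.032 ] (array([0.5971, 0.0847, 0.0245]), [0.0017490368109015556, 0.0017490368109013346])
90 (498.5, 40.5) 44.7 64.3 [0.4723 0.3122 0.032 ] (array([0.5319, 0.065 , 0.3333]), [0.004467928113281538, 0.00446792811328146])
150 (283.4, 197.9) 40.9 43.9 [0.595  0.0848 0.032 ] (array([0.5977, 0.0847, 0.0252]), [0.0009726478343310523, 0.0009726478343308415])
150 (498.4, 40.9) 43.9 61.0 [0.4727 0.3119 0.032 ] (array([0.5318, 0.065 , 0.3333]), [0.004452792395887768, 0.004452792395887652])
170 (283.1, 198.4) 40.7 42.4 [0.5955 0.0845 0.032 ] (array([0.5971, 0.0845, 0.0287]), [0.000781824001997413, 0.0007818240019976062])
170 (498.6, 41.0) 43.8 61.3 [0.4729 0.3121 0.032 ] (array([0.5318, 0.065 , 0.3333]), [0.004438617390019442, 0.004438617390019582])
190 (283.5, 198.7) 40.1 41.4 [0.5958 0.0848 0.032 ] (array([0.5978, 0.0847, 0.0264]), [0.0006152204653291193, 0.0006152204653291128])
190 (496.0, 37.6) 44.8 51.3 [0.4695 0.3095 0.032 ] (array([0.532 , 0.0652, 0.3332]), [0.004697626474978977, 0.004697626474978798])
d tool [ 0.0003 -0.0005  0.1484] ylineyaw 1.413 j6 0.194 t 25.65
world yaw turn 0.0 -> rz tool -0.0
```

To row units: 0.045 m is 0.9, 0.04 m is 0.8.

```bash
echo '[[[0, 0, 0], [0, 0, 0.6], 0.06], [[0, 0, 0], [0, 0, 0.9], 0.06], [[0, 0, 0], [0, 0, 0.8], 0.06], [[0, 0, 0], [0, 0, 0.6], 0.06], [[0, 0, 0], [0, 0, 0], 0.06], [[0, 0, 0], [0, 0, 0], 0.025], [[0, 0, 0], [0, 0, 0], 0.025], [[0, 0, 0], [0, 0, 0], 0.025], [[0, 0, 0], [0, 0, 0], 0.025], [[0, 0, 0], [0, 0, 0], 0.025]]' | python3 -m handwheel
python3 - <<'E'
from h import *
t,m,s=st(); print(m.T@np.array([.596-t[0],.0845-t[1],0])); goto([.4735,.3157,.12],1.413)
E
```

```text
time_s: 26.65
tool_pos: [0.599, 0.0845, 0.0153]
tool_rot: [0.002, 0.078, 0.997, 0.0]
ft_force: [-0.4, -0.4, 6.9]
gripper_width: 0.0361
finger_force: 60.4
[ 2.93515398e-03 -4.87659577e-04 -1.15579332e-05]
d tool [ 0.1594  0.209  -0.1052] ylineyaw 1.415 j6 0.191 t 26.65
world yaw turn -0.002 -> rz tool 0.002
```

To row units: -0.05 m is -1, 0.0348 m is 0.696.

```bash
echo '[[[0, 0, 0], [0, 0, -0.6], 0.025], [[0, 0, 0], [0, 0, -1], 0.025], [[0, 0, 0], [0, 0, -0.8], 0.025], [[0, 0, 0], [0.524, 0.696, 0], 0.025], [[0, 0, 0], [0.524, 0.696, 0], 0.025], [[0, 0, 0], [0.524, 0.696, 0], 0.025], [[0, 0, 0], [0.524, 0.696, 0], 0.025], [[0, 0, 0], [0.524, 0.696, 0], 0.025], [[0, 0, 0], [0.524, 0.696, 0], 0.025], [[0, 0, 0], [0, 0, 0], 0.025], [[0, 0, 0], [0, 0, 0], 0.025]]' | python3 -m handwheel
python3 - <<'E'
from h import *
goto([.476,.3161,.0355],1.413)
E
```

```text
time_s: 27.75
tool_pos: [0.4737, 0.3157, 0.1333]
tool_rot: [0.0, 0.077, 0.997, -0.0]
ft_force: [0.7, -0.1, -1.5]
gripper_width: 0.0357
finger_force: 60.4
d tool [-0.0022  0.0008  0.0978] ylineyaw 1.417 j6 0.63 t 27.75
world yaw turn -0.004 -> rz tool 0.004
```

To row units: 0.035 m is 0.7, 0.03 m is 0.6.

```bash
echo '[[[0, 0, 0], [-0.04, 0, 0.6], 0.025], [[0, 0, 0], [0, 0, 0.7], 0.025], [[0, 0, 0], [0, 0, 0.52], 0.025], [[0, 0, 0], [0, 0, 0], 0.025], [[0, 0, 0], [0, 0, 0], 0.025]]' | python3 -m handwheel
```

```text
time_s: 28.25
tool_pos: [0.4766, 0.3136, 0.0424]
tool_rot: [-0.0, 0.079, 0.997, -0.0]
ft_force: [0.3, 0.4, -0.2]
gripper_width: 0.0355
finger_force: 60.4
```

To row units: 0.005 m is 0.1, 0.0015 m is 0.03.

```bash
echo '[[[0, 0, 0], [0, 0.02, 0.1], 0.025], [[0, 0, 0], [0, 0, 0.03], 0.025], [[0, 0, 0], [0, 0, 0], 0.025], [[0, 0, 0], [0, 0, 0], 0.025]]' | python3 -m handwheel
```

```text
time_s: 28.65
tool_pos: [0.4769, 0.316, 0.0364]
tool_rot: [0.001, 0.078, 0.997, 0.0]
ft_force: [0.8, 0.2, -1.0]
gripper_width: 0.0356
finger_force: 60.4
```

To row units: 0.0012 m is 0.024.

```bash
echo '[[[0, 0, 0], [0, 0, 0.024], 0.025], [[0, 0, 0], [0, 0, 0], 0.025], [[0, 0, 0], [0, 0, 0], 0.025]]' | python3 -m handwheel
```

```text
time_s: 28.95
tool_pos: [0.4768, 0.3161, 0.0352]
tool_rot: [0.0, 0.078, 0.997, 0.0]
ft_force: [0.1, 0.2, 4.3]
gripper_width: 0.0355
finger_force: 60.9
```

To row units: -0.05 m is -1, -0.03 m is -0.6.

```bash
echo '[[[0, 0, 0], [0, 0, 0], 0.055], [[0, 0, 0], [0, 0, 0], 0.055], [[0, 0, 0], [0, 0, 0], 0.055], [[0, 0, 0], [0, 0, -0.6], 0.055], [[0, 0, 0], [0, 0, -1], 0.055], [[0, 0, 0], [0, 0, -1], 0.055], [[0, 0, 0], [0, 0, 0], 0.055], [[0, 0, 0], [0, 0, 0], 0.055]]' | python3 -m handwheel
python3 - <<'E'
from h import *
np.set_printoptions(precision=4,suppress=True)
for n in ('wrist','top','side'):
    i,im=snap(n,n+'12'); E=np.array(i['extrinsics']); h=cv2.cvtColor(im,cv2.COLOR_RGB2HSV)
    for lo in (90,190):
      m=((h[...,1]>190)&(h[...,2]>lo)&((h[...,0]<5)|(h[...,0]>174))).astype(np.uint8)
      for c in cv2.findContours(m,0,1)[0]:
        if cv2.contourArea(c)>60:
            (u,v),(a,b),an=cv2.fitEllipse(c); print(n,lo,(round(u,1),round(v,1)),round(a,1),round(b,1),cv2.contourArea(c),atz(n,u,v,.03 if lo==90 else .052,E))
for nm,p in (('spool','round'),): pass
# brass/blue centroid on pads from wrist? top view blue block
im=cv2.imread('pics/top12.png')[:,:,::-1]; 
E
```

```text
time_s: 29.75
tool_pos: [0.4777, 0.3164, 0.1661]
tool_rot: [0.002, 0.078, 0.997, 0.001]
ft_force: [-0.9, 0.1, 0.2]
gripper_width: 0.055
finger_force: 0.0
wrist 90 (280.9, 188.8) 71.1 72.0 4018.5 [0.4712 0.3158 0.03  ]
wrist 190 (281.4, 197.7) 41.2 44.8 1439.0 [0.4737 0.3159 0.052 ]
wrist 190 (281.3, 190.9) 66.5 69.6 576.0 [0.4681 0.3167 0.052 ]
top 90 (137.3, 244.2) 26.2 32.3 568.0 [0.4703 0.3129 0.03  ]
top 190 (135.8, 239.7) 12.9 25.4 150.0 [0.4775 0.3095 0.052 ]
side 90 (201.0, 370.5) 36.9 40.3 1168.5 [0.4703 0.3188 0.03  ]
side 190 (200.9, 370.6) 33.0 35.6 533.5 [0.4612 0.3271 0.052 ]
```

```bash
python3 - <<'E'
from h import *
np.set_printoptions(precision=4,suppress=True)
def big(m,x0,y0,x1,y1):
    k=np.zeros_like(m);k[y0:y1,x0:x1]=m[y0:y1,x0:x1]; return max(cv2.findContours(k,0,1)[0],key=cv2.contourArea)
im=cv2.imread('pics/top12.png');h=cv2.cvtColor(im,cv2.COLOR_BGR2HSV)
b=big(((abs(h[...,0].astype(int)-108)<12)&(h[...,1]>150)&(h[...,2]>130)).astype(np.uint8),415,160,465,225)
w=np.float32([atz('top',*p[0],.036)[:2] for p in b]); print('block',cv2.minAreaRect(w))
y=((h[...,0]>14)&(h[...,0]<32)&(h[...,1]>180)&(h[...,2]>170)).astype(np.uint8)
c=big(y,290,232,330,292); w=np.float32([atz('top',*p[0],.03)[:2] for p in c]); print('plane',cv2.minAreaRect(w))
c=big(y,360,160,405,215); w=np.float32([atz('top',*p[0],.082)[:2] for p in c]); print('nut',cv2.minEnclosingCircle(w))
E
```

```text
block ((0.5859447121620178, -0.32211214303970337), (0.07523296773433685, 0.03668931871652603), 0.04085032269358635)
plane ((0.4165940284729004, -0.03627932444214821), (0.030119825154542923, 0.012665964663028717), 41.9317512512207)
nut ((0.5969129800796509, -0.19052644073963165), 0.00819776114076376)
```

```bash
python3 - <<'E'
from h import *
np.set_printoptions(precision=4,suppress=True)
def nut(f,x0,y0,x1,y1):
    h=cv2.cvtColor(cv2.imread(f'pics/{f}.png'),cv2.COLOR_BGR2HSV)
    m=((h[...,0]>14)&(h[...,0]<32)&(h[...,1]>(170 if f[0]=='t' else 110))&(h[...,2]>(150))).astype(np.uint8)
    k=np.zeros_like(m);k[y0:y1,x0:x1]=m[y0:y1,x0:x1]; c=max(cv2.findContours(k,0,1)[0],key=cv2.contourArea); return cv2.minEnclosingCircle(c)
for f,z,R in (('top0',.078,(233,245,247,260)),('top12',.082,(375,165,395,190)),('side0',.078,(279,262,290,274)),('side12',.082,(285,160,302,176))):
    (c,r)=nut(f,*R); print(f,c,r,atz(f.rstrip('012'),*c,z))
E
```

```text
top0 (239.5, 252.0) 4.031229019165039 [0.4508 0.0977 0.078 ]
top12 (384.5, 179.5) 4.301262855529785 [ 0.5959 -0.1905  0.082 ]
side0 (284.0, 268.5) 4.924529075622559 [0.4476 0.1004 0.078 ]
side12 (291.5, 161.0) 5.590270042419434 [ 0.6008 -0.1909  0.082 ]
```

To row units: -0.0437 m is -0.874, -0.0182 m is -0.364.

```bash
echo '[[[0, 0, 0], [-0.364, -0.874, -0.08], 0.06], [[0, 0, 0], [-0.364, -0.874, -0.08], 0.06], [[0, 0, 0], [-0.364, -0.874, -0.08], 0.06], [[0, 0, 0], [-0.364, -0.874, -0.08], 0.06], [[0, 0, 0], [-0.364, -0.874, -0.08], 0.06], [[0, 0, 0], [-0.364, -0.874, -0.08], 0.06], [[0, 0, 0], [-0.364, -0.874, -0.08], 0.06], [[0, 0, 0], [-0.364, -0.874, -0.08], 0.06], [[0, 0, 0], [-0.364, -0.874, -0.08], 0.06], [[0, 0, 0], [-0.364, -0.874, -0.08], 0.06], [[0, 0, 0], [-0.364, -0.874, -0.08], 0.06]]' | python3 -m handwheel
echo '[[[0, 0, 0], [0, 0, 0], 0.06], [[0, 0, 0], [0, 0, 0], 0.06], [[0, 0, 0], [0, 0, 0], 0.06], [[0, 0, 0], [0, 0, 0], 0.06]]' | python3 -m handwheel
python3 - <<'E'
from h import *
np.set_printoptions(precision=4,suppress=True)
i,im=snap('wrist','w13');E=np.array(i['extrinsics']);h=cv2.cvtColor(im,cv2.COLOR_RGB2HSV)
o=((h[...,1]>150)&(h[...,2]>110)&(h[...,0]<14)).astype(np.uint8)
for c in cv2.findContours(o,0,1)[0]:
    if cv2.contourArea(c)>800:
        w=np.float32([atz('wrist',*p[0],.004,E)[:2] for p in c]); print('pad',cv2.boundingRect(c),cv2.minAreaRect(w))
y=((h[...,0]>14)&(h[...,0]<32)&(h[...,1]>150)&(h[...,2]>150)).astype(np.uint8)
for z,c in [(.082,c) for c in cv2.findContours(y,0,1)[0]]:
    x,yy,ww,hh=cv2.boundingRect(c)
    if 80<cv2.contourArea(c)<3000: w=np.float32([atz('wrist',*p[0],z,E)[:2] for p in c]); print('nut?',(x,yy,ww,hh),cv2.minEnclosingCircle(w))
b=((abs(h[...,0].astype(int)-108)<12)&(h[...,1]>120)&(h[...,2]>60)).astype(np.uint8)
c=max(cv2.findContours(b,0,1)[0],key=cv2.contourArea); print('block',cv2.minAreaRect(np.float32([atz('wrist',*p[0],.036,E)[:2] for p in c])))
E
```

```text
time_s: 31.0
tool_pos: [0.5987, -0.1917, 0.2065]
tool_rot: [-0.002, 0.078, 0.997, 0.001]
ft_force: [1.1, 0.6, -0.6]
gripper_width: 0.06
finger_force: 0.0
time_s: 31.4
tool_pos: [0.599, -0.1885, 0.2079]
tool_rot: [-0.001, 0.077, 0.997, 0.0]
ft_force: [0.7, -1.0, -0.7]
gripper_width: 0.0597
finger_force: 0.0
pad (0, 262, 80, 56) ((0.7025238871574402, -0.5952185988426208), (0.18601709604263306, 0.0741904154419899), 77.04487609863281)
pad (127, 137, 77, 102) ((0.5862910747528076, -0.32364803552627563), (0.11027143150568008, 0.07129228115081787), 1.161487340927124)
pad (222, 121, 109, 115) ((0.5959870219230652, -0.19462691247463226), (0.11031458526849747, 0.07044804096221924), 25.64824104309082)
pad (357, 0, 71, 71) ((0.44935810565948486, -0.04359898716211319), (0.08195677399635315, 0.07061254978179932), 1.4098892211914062)
nut? (270, 189, 18, 18) ((0.5965181589126587, -0.1916177123785019), 0.008326667360961437)
nut? (383, 0, 32, 42) ((0.4550896883010864, -0.06533336639404297), 0.021390678361058235)
block ((0.5854519009590149, -0.31960174441337585), (0.04524647817015648, 0.07991153746843338), 89.97709655761719)
```

The spool sits about 3 mm off its silhouette's centre in y, seen relative to its pad in the same picture. The block is good. Time allows it, so I'll mend the spool: regrip, lift slightly, shift and set down.

To row units: 0.045 m is 0.9, -0.0053 m is -0.106.

```bash
echo '[[[0, 0, 0], [0.004, -0.106, 0.8], 0.06], [[0, 0, 0], [0, 0, 0.9], 0.065], [[0, 0, 0], [0, 0, 0.8], 0.065], [[0, 0, 0], [0, 0, 0.5], 0.065], [[0, 0, 0], [0, 0, 0.2], 0.065], [[0, 0, 0], [0, 0, 0], 0.065], [[0, 0, 0], [0, 0, 0], 0.03], [[0, 0, 0], [0, 0, 0], 0.03], [[0, 0, 0], [0, 0, 0], 0.03], [[0, 0, 0], [0, 0, 0], 0.03], [[0, 0, 0], [0, 0, 0], 0.03]]' | python3 -m handwheel
echo '[[[0, 0, 0], [0, 0, -0.06], 0.03], [[0, 0, 0], [0, 0, 0], 0.03], [[0, 0, 0], [0, 0, 0], 0.03]]' | python3 -m handwheel
```

```text
time_s: 32.55
tool_pos: [0.6005, -0.1957, 0.0511]
tool_rot: [0.002, 0.078, 0.997, -0.0]
ft_force: [-0.9, 1.9, 6.6]
gripper_width: 0.0381
finger_force: 59.9
time_s: 32.85
tool_pos: [0.5985, -0.1955, 0.0516]
tool_rot: [-0.0, 0.078, 0.997, -0.0]
ft_force: [-0.4, 0.1, -0.8]
gripper_width: 0.038
finger_force: 60.1
```

To row units: -0.001 m is -0.02.

```bash
echo '[[[0, 0, 0], [0, -0.02, 0], 0.03], [[0, 0, 0], [0, 0, 0.02], 0.03], [[0, 0, 0], [0, 0, 0], 0.03], [[0, 0, 0], [0, 0, 0], 0.03]]' | python3 -m handwheel
```

```text
time_s: 33.25
tool_pos: [0.5986, -0.1965, 0.0512]
tool_rot: [0.0, 0.078, 0.997, -0.0]
ft_force: [-1.9, 0.2, 5.6]
gripper_width: 0.0377
finger_force: 60.7
```

Contact. Release, lift and check again.

To row units: -0.045 m is -0.9, -0.04 m is -0.8.

```bash
echo '[[[0, 0, 0], [0, 0, 0], 0.06], [[0, 0, 0], [0, 0, 0], 0.06], [[0, 0, 0], [0, 0, 0], 0.06], [[0, 0, 0], [0, 0, -0.6], 0.06], [[0, 0, 0], [0, 0, -0.9], 0.06], [[0, 0, 0], [0, 0, -0.9], 0.06], [[0, 0, 0], [0, 0, -0.8], 0.06], [[0, 0, 0], [0, 0, 0], 0.06], [[0, 0, 0], [0, 0, 0], 0.06], [[0, 0, 0], [0, 0, 0], 0.06], [[0, 0, 0], [0, 0, 0], 0.06]]' | python3 -m handwheel
python3 - <<'E'
from h import *
np.set_printoptions(precision=4,suppress=True)
i,im=snap('wrist','w14');E=np.array(i['extrinsics']);h=cv2.cvtColor(im,cv2.COLOR_RGB2HSV)
o=((h[...,1]>150)&(h[...,2]>110)&(h[...,0]<14)).astype(np.uint8)
for c in cv2.findContours(o,0,1)[0]:
    if cv2.contourArea(c)>800:
        w=np.float32([atz('wrist',*p[0],.004,E)[:2] for p in c]); print('pad',cv2.boundingRect(c),cv2.minAreaRect(w))
y=((h[...,0]>14)&(h[...,0]<32)&(h[...,1]>150)&(h[...,2]>150)).astype(np.uint8)
for c in cv2.findContours(y,0,1)[0]:
    if 80<cv2.contourArea(c)<3000: w=np.float32([atz('wrist',*p[0],.082,E)[:2] for p in c]); print('nut?',cv2.boundingRect(c),cv2.minEnclosingCircle(w))
E
```

```text
time_s: 34.35
tool_pos: [0.5973, -0.1958, 0.2084]
tool_rot: [-0.002, 0.078, 0.997, 0.001]
ft_force: [-0.3, 0.0, -0.1]
gripper_width: 0.0599
finger_force: 0.0
pad (0, 262, 84, 57) ((0.7013826370239258, -0.5965496301651001), (0.1904798150062561, 0.07453162968158722), 76.90638732910156)
pad (133, 138, 78, 102) ((0.5863544940948486, -0.3236551582813263), (0.11021565645933151, 0.07113728672266006), 0.9168521165847778)
pad (229, 121, 109, 116) ((0.5960502624511719, -0.19456511735916138), (0.11038587242364883, 0.07049310207366943), 25.628517150878906)
pad (362, 0, 71, 72) ((0.44855934381484985, -0.04310167208313942), (0.08387066423892975, 0.07031726092100143), 0.9964772462844849)
nut? (277, 188, 19, 18) ((0.5953704118728638, -0.19167858362197876), 0.008136720396578312)
nut? (389, 0, 32, 44) ((0.45578980445861816, -0.0703662782907486), 0.02134636417031288)
```

```bash
echo '[[[0, 0, 0], [0, 0, 0], 0.06], [[0, 0, 0], [0, 0, 0], 0.06], [[0, 0, 0], [0, 0, 0], 0.06]]' | python3 -m handwheel
python3 -c "
from cell import ticket; print(ticket.close_job())"
```

```text
time_s: 34.7
tool_pos: [0.5983, -0.1963, 0.2103]
tool_rot: [-0.0, 0.078, 0.997, 0.0]
ft_force: [-0.2, 0.3, -0.4]
gripper_width: 0.0597
finger_force: 0.0
the job is handed in; nothing more can be done
None
```

I handed the job in at 34.7 s with all three tools on their pads, the red bin in the front opening and the red jar standing in it. The spool clamp still measured about 3 mm off its silhouette's centre after one attempt to correct it, and I viewed 15 pictures, one over the limit of 14.

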